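# Stack two packing plates in a nest, pressing each one flat

## Robot

A 7-joint arm with a two-finger parallel gripper is mounted at the origin on a cart in front of the work surface, level with it; the furniture and walls round the work are solid. World frame = base frame: x ahead of the robot, y to its left, z up, the work surface at z = 0. Lengths are in m, angles in rad, forces in N, time in s.
With the tool pointing down it reaches from about 0.425 to 0.925 m from the base axis. Payload 6.8 kg.
Tool frame: the origin (TCP) lies at the very end of the fingers, on their centre line; the grasp point (between the pads) lies 19 mm behind it; y points along the fingers, z is the direction in which the jaws open and shut, and the axes are right-handed (so a half turn about y gives the same grasp; the last joint's range is limited). The gripper opens to 85 mm and grips with 20 to 120 N. Pads are 22 mm wide; open, the fingers measure 114 mm over their backs; the gripper's body (76 mm by 85 mm) begins 54 mm behind the grasp point. The pads swing forward as they close: fully open they stand 13 mm farther back than shut.
Start: joints at [1.115, 0.477, 0.022, 1.555, -0.011, 1.109, -0.083], TCP at [0.23, -0.635, 0.231] pointing down, gripper open.
Joint ranges: [-2.96, 2.96], [-0.34, 2.1], [-1.41, 1.46], [0.24, 2.44], [-1.37, 4.51], [0.17, 1.92], [-2.96, 2.96]. Speed limits (rad/s): [2.39, 2.39, 3.14, 3.14, 3.14, 3.14, 3.14].

## Interface

Orientations are given as a rotation vector (axis times angle).
In Python, from bench import r gives the robot as it stands.
- The arm moves only by the tool drive_tool, never from a script. Its argument "series" is a list of rows, each a list of 7 numbers: the shift along the tool's x, y, z in mm, then the turn, a rotation vector about the tool's x, y, z in degrees, then the finger opening in mm, from 0 to 85.4. In form: [[tx, ty, tz, wx, wy, wz, grip], ...]. A call has 1 to 5 rows; each row is the pose to reach, as a shift and turn from the pose measured when the call began, along the tool's axes at that moment; what a row does not reach only later rows make up. A row lasts 1/10 s, in which the tool goes at most 50 mm and 8.59 degrees, less where a joint would pass 70% of its speed; a pose out of reach is approached as far as the arm can. A call with a gripper value outside its range is refused whole. The fingers move at their own pace and stop on an object; "squeeze" is the grip in N (left out, the last holds). Time passes only in rows, so rows that repeat a pose let the fingers close. It gives the time, the measured TCP pose, the force and the opening at its end, in the units of the state.
- r.get_obs(): the state, without advancing time (a new reading comes with each control period).
- r.grab_frame(name): name is "scene" or "top" or "wrist"; returns a dict with "frame" (400x640x3 uint8, blue, green, red), "intrinsics" (3x3 intrinsics, pixels), "rvec" (rotation vector, rad) and "tvec" (3), from world to camera coordinates, as OpenCV has them. Camera axes: x right, y down, z forward; pixel columns grow to the right and rows downward; lengths in m; the calibration is good to about 2 mm. A picture is of the moment at which its call begins. There is no depth.
- r.hand_in(): hands the job in, once; it reports no verdict.
The state is a dict: "clock": time; "joints": joint angles; "qvel": joint speeds; "tau": joint torques, N m; "tcp_pos": TCP position; "orientation": TCP orientation; "contact_force": force on the tool from outside, world axes, zero at the start; "moment": the same for the moment, N m; "grip_width": finger opening in m.
Only numpy, scipy, OpenCV 4.12 (cv2) and the standard library are available. Lean on these libraries where they do the work, as an engineer would, in place of code of your own. Each camera call takes 0.05 s, during which the arm holds its last target.

## Task

Take the metal packing plate from the sloping rack and lay it flat on the pedestal of the nest, between the two end stops, let go, and press down firmly on its top with your fingertips to feel that it lies flat. Only then lay the blue plate squarely on top of it, let go, and press that down in the same way. Finally swing the red keeper bar by its black knob all the way in over the stack, and leave the tools and things lying around where they are.

Things in the scene. Friction and masses are not known exactly. Their poses are not given: they have to be found in the camera images.
- metal_plate: Bare silvery metal packing plate, 110 x 54 x 12 mm, about 0.2 kg. Origin at its centre (half-way through its thickness); x along its 110 mm length, y across its 54 mm width, z out of its upper face. It starts on the rack, lying face-up on the slope, x pointing up the slope. Goes first, on the pedestal. A firm press is about 10 N for half a second.
- blue_plate: Blue plastic packing plate, 110 x 54 x 12 mm, about 0.1 kg; origin and axes as for the metal plate. It starts beside the metal plate on the rack; which of them is on the left varies. Goes second, on top of the metal plate.
- rack: Fixed grey rack, base 150 x 190 mm, 105 mm high; origin under its centre, x level away up the slope, y left. Its deck slopes 35 degrees, facing the robot. The plates lie 45 mm left and right of its middle on black runners 8 mm high, 38 mm wide, so fingers straddling a plate's 54 mm width have 8 mm free below its underside and 36 mm between plates; a lip stops their lower ends.
- nest: Fixed nest, origin under its centre, x along its length, z up. Base 200 x 80 x 10 mm; pedestal 112 mm long (x), 40 mm wide (y), top at z = 30 mm; end stops to z = 54 mm with inner faces at x = +60 and -60 mm (5 mm play at each end of a centred plate); sides open for fingers. Seated plate centres: metal z = 36, blue z = 48 mm, at x = y = 0. Keeper bar's post at x = +87 mm, y = 0.
- keeper (a joint): Angle of the red keeper bar (16 mm wide, 8 mm thick, underside 58 mm above the nest's) about its upright post: 0 = swung out along the nest's +y, growing anticlockwise seen from above; 1.57 = fully in (stop), along the nest's -x over the stack, 4 mm above it. Turns with about 1.5 N at the knob and stays where left.
- keeper_knob (a point): Middle of the upright black knob on the keeper bar, 16 mm diameter, 30 mm high, standing on the bar, 50 mm from the bar's pivot; its top is 96 mm above the nest's underside and this point 81 mm. Can be pinched from above or pushed.
- oiler: Small yellowish oiler bottle with a red spout, 35 mm diameter, 114 mm high, standing; a bystander. Origin at the centre of its underside.
- tape: Roll of black tape, 60 mm diameter, 19 mm high, lying flat; a bystander. Origin at the centre of its underside.
- screwdriver: Screwdriver with an orange handle, 199 mm long, lying; a bystander. Origin at the centre of its underside.

How it is judged:
On the way, in this order (a step that is already met when the one before it is completed fails the run):
1. the metal plate lies flat on the pedestal between the end stops, released, the blue plate not yet there (x of metal_plate in the frame of nest between -0.009 and 0.009 m and y of metal_plate in the frame of nest between -0.01 and 0.01 m and z of metal_plate in the frame of nest between 0.033 and 0.039 m and angle between metal_plate's own z axis and vertical below 0.05 rad and angle between the x axis of metal_plate and the x axis of nest, either way round below 0.15 rad and contact force between the fingers and metal_plate below 0.2 N and linear speed of metal_plate below 0.02 m/s and horizontal distance between blue_plate and nest above 0.1 m), for 0.2 s.
2. the metal plate is pressed down with the fingertips (6 N or more beyond its weight) while it lies flat there and the blue plate is still away (x of metal_plate in the frame of nest between -0.009 and 0.009 m and y of metal_plate in the frame of nest between -0.01 and 0.01 m and z of metal_plate in the frame of nest between 0.033 and 0.039 m and angle between metal_plate's own z axis and vertical below 0.05 rad and angle between the x axis of metal_plate and the x axis of nest, either way round below 0.15 rad and contact force between the fingers and metal_plate above 4 N and contact force between metal_plate and nest above 7.3 N and horizontal distance between blue_plate and nest above 0.1 m), for 0.2 s.
3. the blue plate lies flat and square on the metal plate, released (x of metal_plate in the frame of nest between -0.009 and 0.009 m and y of metal_plate in the frame of nest between -0.01 and 0.01 m and z of metal_plate in the frame of nest between 0.033 and 0.039 m and angle between each of metal_plate, blue_plate's own z axis and vertical below 0.05 rad and angle between the x axis of each of metal_plate, blue_plate and the x axis of nest, either way round below 0.15 rad and x of blue_plate in the frame of nest between -0.009 and 0.009 m and y of blue_plate in the frame of nest between -0.01 and 0.01 m and z of blue_plate in the frame of nest between 0.045 and 0.051 m and contact force between the fingers and blue_plate below 0.2 N and linear speed of blue_plate below 0.02 m/s), for 0.2 s.
4. the blue plate is pressed down with the fingertips (6 N or more beyond its weight) while it lies flat there (x of metal_plate in the frame of nest between -0.009 and 0.009 m and y of metal_plate in the frame of nest between -0.01 and 0.01 m and z of metal_plate in the frame of nest between 0.033 and 0.039 m and angle between each of metal_plate, blue_plate's own z axis and vertical below 0.05 rad and angle between the x axis of each of metal_plate, blue_plate and the x axis of nest, either way round below 0.15 rad and x of blue_plate in the frame of nest between -0.009 and 0.009 m and y of blue_plate in the frame of nest between -0.01 and 0.01 m and z of blue_plate in the frame of nest between 0.045 and 0.051 m and contact force between the fingers and blue_plate above 4 N and contact force between metal_plate and blue_plate above 6.3 N), for 0.2 s.
At the end, for the whole second after the job is handed in: Metal plate flat on the pedestal, blue plate flat on it (centred within 9 mm along, 10 mm across; height 3 mm, tilt 0.05, yaw 0.15 rad), released, at rest; keeper bar in (over 1.42 rad) and still; the oiler, tape and screwdriver within 30 mm of their start (all of step 3 and contact force between the fingers and metal_plate below 0.2 N and linear speed of metal_plate below 0.02 m/s and value of joint keeper above 1.42 rad and velocity of joint keeper below 0.05 rad/s and distance of each of oiler, tape, screwdriver from where it was at the start of the episode below 0.03 m); the robot touches nothing.
It fails at once if the oiler is moved by more than 30 mm (distance of oiler from where it was at the start of the episode above 0.03 m).
It fails at once if the roll of tape is moved by more than 30 mm (distance of tape from where it was at the start of the episode above 0.03 m).
It fails at once if the screwdriver is moved by more than 30 mm (distance of screwdriver from where it was at the start of the episode above 0.03 m).
It also fails if it takes over 72 s, if anything falls off the work surface, if the arm or the gripper's body presses on something with over 40 N, if the wrist force passes 120 N, or if a joint passes its speed limit or range.

## Working session

There is one attempt and no reset: what is moved stays moved. The work goes in short steps, Python scripts to look and compute and a tool call to move; the robot and the scene stay as the last step left them, time stands still between calls to the robot, and variables do not carry over. Pictures are saved under pics/ and viewed, and the job is handed in when it is done.

Besides the shell and the picture viewer there is one more tool, called after "Request:" in YAML: its name, and indented under it one key for each argument. drive_tool: Moves the arm, as the interface text tells. Its arguments: {"type":"object","properties":{"series":{"type":"array","items":{"type":"array","items":{"type":"number"}}},"squeeze":{"type":"number"}},"required":["series"]}

```bash
ls; mkdir -p pics; python3 - <<'E'
from bench import r
import cv2
o=r.get_obs(); print({k:o[k] for k in ('clock','tcp_pos','orientation','contact_force','grip_width')})
for n in ('scene','top','wrist'):
    f=r.grab_frame(n); cv2.imwrite(f'pics/a_{n}.png',f['frame']); print(n,f['intrinsics'],f['rvec'],f['tvec'])
    import pickle; pickle.dump(f,open(f'a_{n}.pkl','wb'))
E
```

```text
pics
{'clock': 0.0, 'tcp_pos': array([ 0.22979122, -0.63405606,  0.23030786]), 'orientation': array([-0.35752193,  2.03442564, -2.0307528 ]), 'contact_force': array([-0.22848461,  0.48177068,  0.23369016]), 'grip_width': 0.08519346214806503}
scene [[466.33237537   0.         311.95601713]
 [  0.         466.33237537 203.12873961]
 [  0.           0.           1.        ]] [ 2.52050808  0.77922124 -0.21540486] [-0.466473   -0.13067669  1.20072721]
top [[422.19611526   0.         318.7986738 ]
 [  0.         422.19611526 202.92187605]
 [  0.           0.           1.        ]] [ 2.14162269 -2.11571548  0.10088017] [0.0546489  0.50178851 1.0277268 ]
wrist [[293.98748164   0.         322.19173535]
 [  0.         293.98748164 205.6352199 ]
 [  0.           0.           1.        ]] [-2.36554283  1.65834782  0.25015477] [-0.67432283 -0.03851787  0.38043809]
```

View pics/a_scene.png

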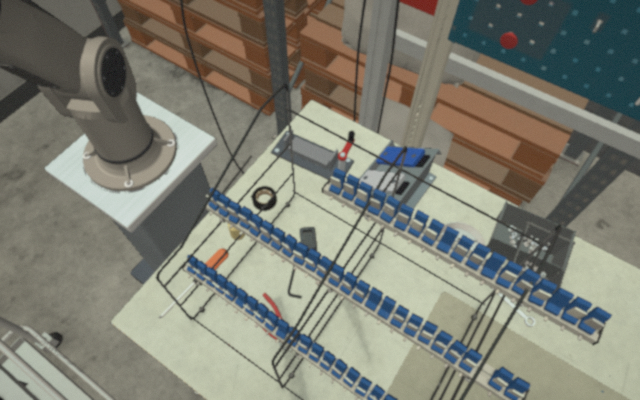

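View pics/a_top.png

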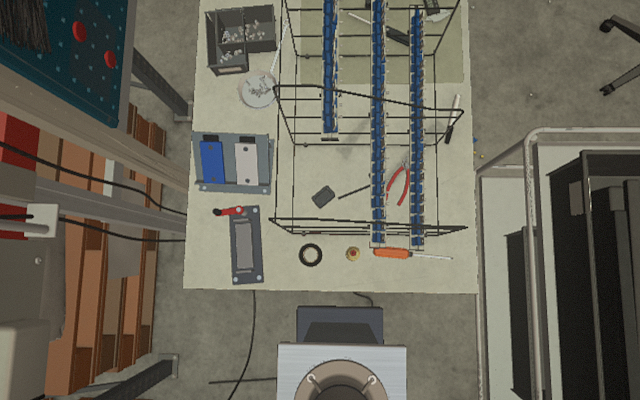

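View pics/a_wrist.png

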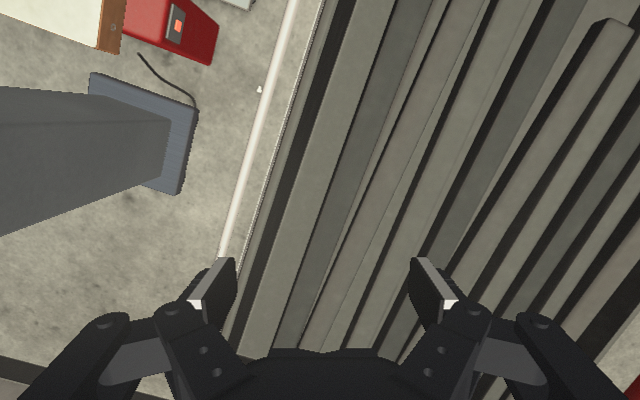

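The top view shows the rack at (232,162), with blue left and metal right. The nest is at (245,245) with the keeper knob near (217,212). The tape is at (311,255), the oiler at (352,254) and the screwdriver at (400,253). A wire frame with blue bins covers the middle of the table. I'll measure next.

```bash
cat > h.py <<'E'
import numpy as np, cv2, pickle
from scipy.spatial.transform import Rotation as R
def cam(f):
    return f['intrinsics'],cv2.Rodrigues(np.asarray(f['rvec'],float))[0],np.asarray(f['tvec'],float).ravel()
def ray(f,uv):
    K,Rm,t=cam(f); d=Rm.T@np.linalg.solve(K,np.array([uv[0],uv[1],1.])); return -Rm.T@t,d/np.linalg.norm(d)
def onz(f,uv,z):
    c,d=ray(f,uv); return c+d*(z-c[2])/d[2]
def tri(f1,u1,f2,u2):
    c1,d1=ray(f1,u1);c2,d2=ray(f2,u2)
    s=np.linalg.lstsq(np.c_[d1,-d2],c2-c1,rcond=None)[0]
    p,q=c1+s[0]*d1,c2+s[1]*d2; return (p+q)/2,np.linalg.norm(p-q)
def proj(f,P):
    K,Rm,t=cam(f); return cv2.projectPoints(np.atleast_2d(P).astype(float),np.asarray(f['rvec'],float),t,K,None)[0].reshape(-1,2)
E
python3 - <<'E'
from h import *
np.set_printoptions(precision=3,suppress=True)
F={n:pickle.load(open(f'a_{n}.pkl','rb')) for n in('scene','top','wrist')}
for n in F: print(n,ray(F[n],(0,0))[0])
t=F['top'];s=F['scene']
# crops enlarged
im=t['frame'][110:300,180:460]; cv2.imwrite('pics/b_top.png',cv2.resize(im,None,fx=2.8,fy=2.8,interpolation=cv2.INTER_CUBIC))
im=s['frame'][90:300,150:450]; cv2.imwrite('pics/b_scene.png',cv2.resize(im,None,fx=2.6,fy=2.6,interpolation=cv2.INTER_CUBIC))
for uv in [(270,222),(466,228),(275,90),(311,255),(352,254),(185,288)]: print(uv,[onz(t,uv,z) for z in(0,.1,.3)])
E
```

```text
scene [ 0.791 -0.319  0.974]
top [0.354 0.013 1.089]
wrist [ 0.3   -0.609  0.374]
(270, 222) [array([0.455, 0.189, 0.   ]), array([0.446, 0.173, 0.1  ]), array([0.427, 0.14 , 0.3  ])]
(466, 228) [array([ 0.445, -0.314,  0.   ]), array([ 0.437, -0.284,  0.1  ]), array([ 0.42 , -0.224,  0.3  ])]
(275, 90) [array([0.815, 0.186, 0.   ]), array([0.773, 0.17 , 0.1  ]), array([0.688, 0.139, 0.3  ])]
(311, 255) [array([0.371, 0.08 , 0.   ]), array([0.37 , 0.074, 0.1  ]), array([0.366, 0.062, 0.3  ])]
(352, 254) [array([ 0.375, -0.024,  0.   ]), array([ 0.373, -0.021,  0.1  ]), array([ 0.369, -0.014,  0.3  ])]
(185, 288) [array([0.282, 0.403, 0.   ]), array([0.289, 0.367, 0.1  ]), array([0.302, 0.296, 0.3  ])]
```

View pics/b_top.png

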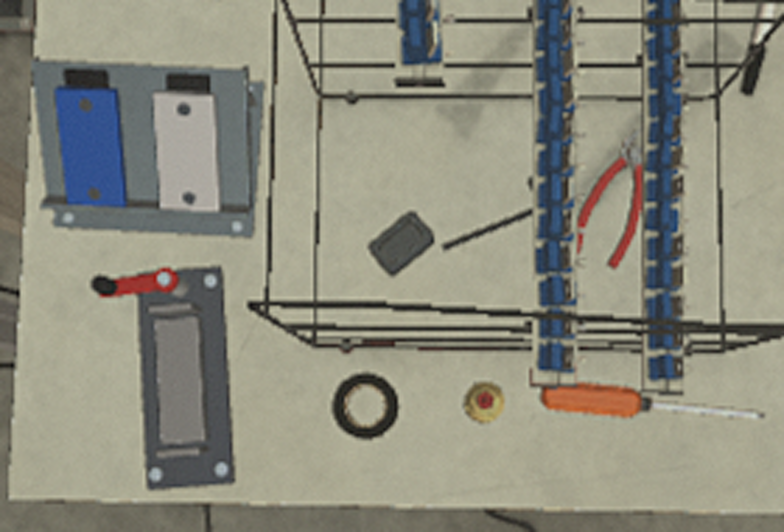

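View pics/b_scene.png

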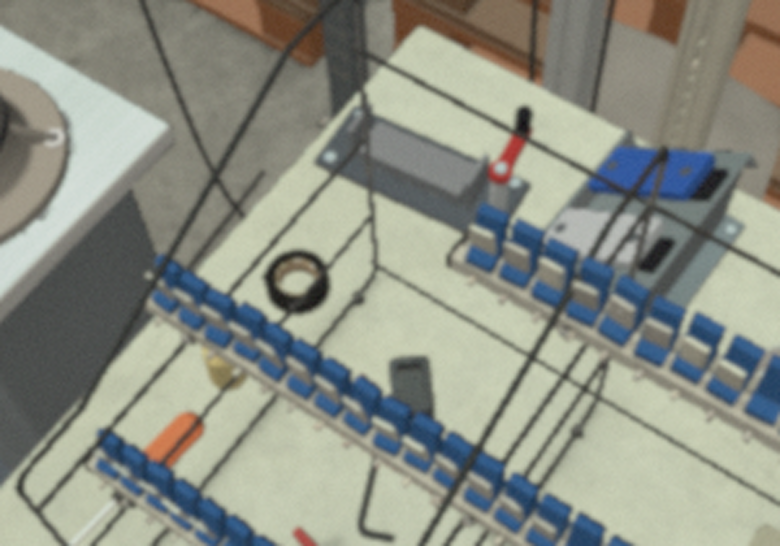

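```bash
python3 - <<'E'
from h import *
np.set_printoptions(precision=3,suppress=True)
F={n:pickle.load(open(f'a_{n}.pkl','rb')) for n in('scene','top','wrist')}
t=F['top'];s=F['scene']
T=lambda x,y:(180+x/2.8-.3,110+y/2.8-.3)
S=lambda x,y:(150+x/2.6-.3,90+y/2.6-.3)
def p(n,a,b): print(n,*tri(t,T(*a),s,S(*b)))
print('corner',*tri(t,(274.5,218),s,(285,87)), tri(t,(276,88),s,(557,228)))
p('rail2 start',(557,375),(160,300)); p('rail2 firstbin',(557,360),(168,272))
p('rail3 start',(665,380),(95,462)); p('rail1 start',(420,82),(455,262))
p('foot',(345,345),(358,300))
p('knob top',(103,283),(524,113)); p('post',(165,279),(499,172))
p('tape',(366,405),(297,282))
p('blue top L',(57,88),(715,152)); p('metal', (157,206),(557,222))
E
```

```text
corner [0.428 0.121 0.381] 0.003311927402215444 (array([0.847, 0.196, 0.189]), np.float64(0.20907732036787896))
rail2 start [ 0.392 -0.072  0.22 ] 0.0035823272555882838
rail2 firstbin [ 0.402 -0.067  0.26 ] 0.0005923770516239813
rail3 start [ 0.391 -0.172  0.119] 0.010287263815874456
rail1 start [0.581 0.026 0.316] 0.009096592481758215
foot [0.427 0.101 0.002] 0.002754499706077361
knob top [0.471 0.303 0.097] 0.0001452638179539037
post [0.478 0.256 0.066] 0.00300381650981496
tape [0.372 0.08  0.011] 0.0018194249015465775
blue top L [0.638 0.347 0.115] 0.0017073932430273762
metal [0.545 0.268 0.03 ] 0.01866981315790151
```

```bash
python3 - <<'E'
from h import *
np.set_printoptions(precision=3,suppress=True)
F={n:pickle.load(open(f'a_{n}.pkl','rb')) for n in('scene','top','wrist')}
t=F['top'];s=F['scene']
im=t['frame'][125:295,185:285]; cv2.imwrite('pics/c_top.png',cv2.resize(im[:75],None,fx=8,fy=8,interpolation=cv2.INTER_CUBIC))
cv2.imwrite('pics/c_top2.png',cv2.resize(t['frame'][200:290,195:285],None,fx=6.5,fy=6.5,interpolation=cv2.INTER_CUBIC))
cv2.imwrite('pics/c_scene.png',cv2.resize(s['frame'][125:225,265:445],None,fx=4.4,fy=4.4,interpolation=cv2.INTER_CUBIC))
print(R.from_rotvec([-0.35752193,2.03442564,-2.0307528]).as_matrix())
E
```

```text
[[-0.94  -0.001  0.341]
 [-0.341  0.002 -0.94 ]
 [ 0.    -1.    -0.002]]
```

View pics/c_top.png

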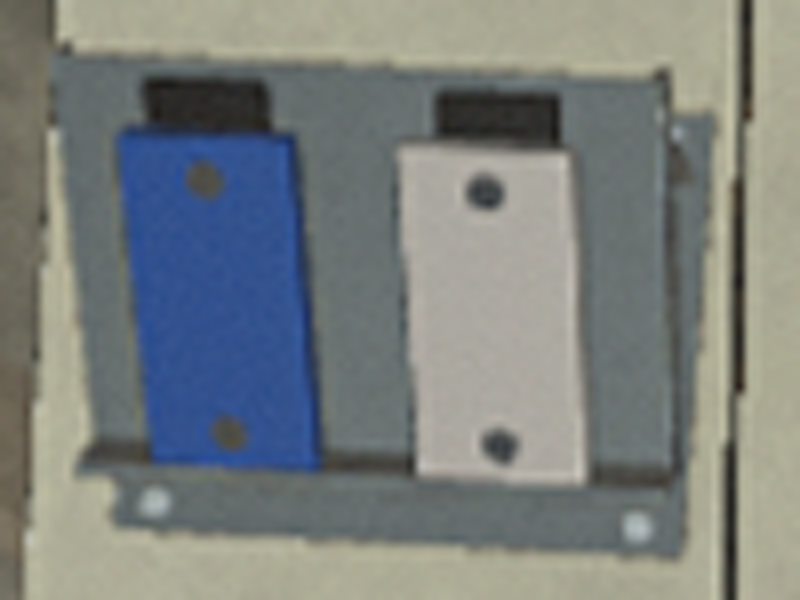

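View pics/c_top2.png

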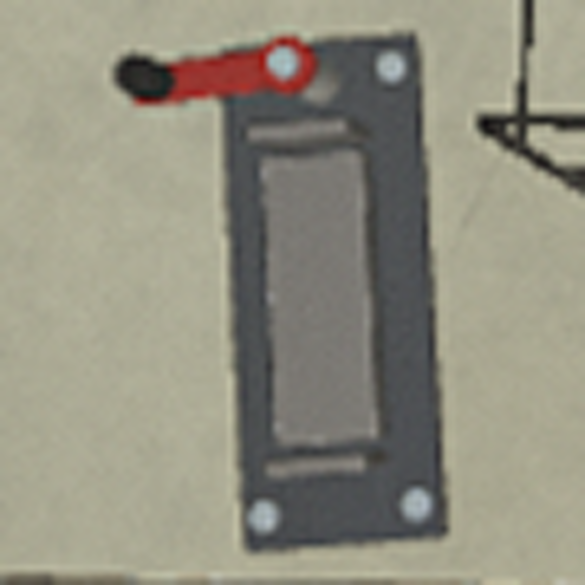

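View pics/c_scene.png

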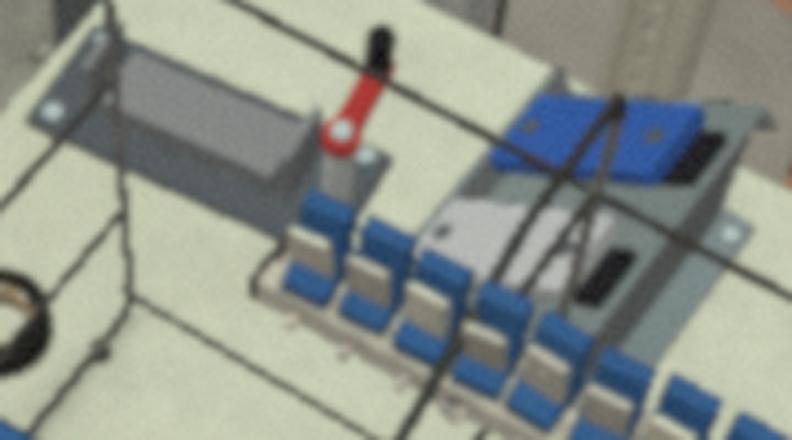

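```bash
python3 - <<'E'
from h import *
np.set_printoptions(precision=4,suppress=True)
F={n:pickle.load(open(f'a_{n}.pkl','rb')) for n in('scene','top','wrist')}
t=F['top'];s=F['scene']
A=lambda x,y:(185+x/8-.45,125+y/8-.45)
B=lambda x,y:(195+x/6.5-.42,200+y/6.5-.42)
S=lambda x,y:(265+x/4.4-.39,125+y/4.4-.39)
print('ped');P=np.array([onz(t,B(*q),.03) for q in[(262,156),(362,150),(378,440),(276,446)]]);print(P,P.mean(0),np.linalg.norm(np.diff(P,axis=0),axis=1))
d=P[0]+P[1]-P[2]-P[3];print('yaw',np.degrees(np.arctan2(d[1],d[0])))
Q=np.array([onz(t,B(*q),.01) for q in[(221,50),(415,35),(446,535),(247,549)]]);print(Q,Q.mean(0),np.linalg.norm(np.diff(Q,axis=0),axis=1))
d=Q[0]+Q[1]-Q[2]-Q[3];print('yaw',np.degrees(np.arctan2(d[1],d[0])))
print('blue screws',[tri(t,A(*a),s,S(*b)) for a,b in [((204,180),(653,135)),((228,433),(532,127))]])
print('blue corners',[tri(t,A(*a),s,S(*b)) for a,b in [((120,130),(703,108)),((295,133),(665,182)),((320,468),(493,155)),((152,463),(540,97))]])
print('metal LL screw, LL corner',tri(t,A(500,446),s,S(441,231)),tri(t,A(415,478),s,S(452,203)))
print('rack base',[onz(t,A(*q),.004) for q in[(112,525),(682,556),(715,115)]])
for z in(.0,.05): print([onz(t,A(*q),z) for q in[(400,147),(573,148),(587,484),(415,478)]])
E
```

```text
ped
[[0.447  0.2735 0.03  ]
 [0.4498 0.2342 0.03  ]
 [0.3381 0.2238 0.03  ]
 [0.3352 0.2632 0.03  ]] [0.3925 0.2487 0.03  ] [0.0394 0.1122 0.0396]
yaw 5.288672955334478
[[0.4912 0.2968 0.01  ]
 [0.4979 0.2188 0.01  ]
 [0.3017 0.1997 0.01  ]
 [0.295  0.2777 0.01  ]] [0.3964 0.2483 0.01  ] [0.0783 0.1972 0.0783]
yaw 5.556944950332175
blue screws [(array([0.6252, 0.323 , 0.1054]), np.float64(0.0019713571363734373)), (array([0.5576, 0.3277, 0.0541]), np.float64(0.000977384801790599))]
blue corners [(array([0.6393, 0.348 , 0.1112]), np.float64(0.0011680505536472794)), (array([0.6424, 0.2985, 0.1042]), np.float64(0.0038874679801960293)), (array([0.548 , 0.2997, 0.0519]), np.float64(0.0019757074074790654)), (array([0.5491, 0.3539, 0.0463]), np.float64(0.001469357133642114))]
metal LL screw, LL corner (array([0.5529, 0.2397, 0.0577]), np.float64(0.002244918652735101)) (array([0.5448, 0.2693, 0.0417]), np.float64(0.00425139127561738))
rack base [array([0.5367, 0.3806, 0.004 ]), array([0.5279, 0.191 , 0.004 ]), array([0.6767, 0.1846, 0.004 ])]
[array([0.6666, 0.2911, 0.    ]), array([0.6664, 0.2326, 0.    ]), array([0.5523, 0.2239, 0.    ]), array([0.5539, 0.2813, 0.    ])]
[array([0.6523, 0.2784, 0.05  ]), array([0.6521, 0.2226, 0.05  ]), array([0.5432, 0.2142, 0.05  ]), array([0.5447, 0.2689, 0.05  ])]
```

```bash
cat >> h.py <<'E'
np.set_printoptions(precision=4,suppress=True)
def ori(tilt,yaw):
    # tilt deg: fingers lean forward along +x' ; jaws (z) along +y' ; yaw about world z
    a=np.radians(tilt); y=np.array([np.sin(a),0,-np.cos(a)]); z=np.array([0,1.,0]); x=np.cross(y,z)
    return R.from_euler('z',yaw,degrees=True)*R.from_matrix(np.c_[x,y,z])
def go(pos,rot,o=None):
    if o is None:
        from bench import r; o=r.get_obs()
    R0=R.from_rotvec(o['orientation']); d=R0.inv().apply(np.asarray(pos)-o['tcp_pos'])*1000
    w=(R0.inv()*rot).as_rotvec(degrees=True)
    print('t',round(o['clock'],2),'tcp',o['tcp_pos'],'F',o['contact_force'],'g',o['grip_width'],'j',o['joints']); print('MOVE',np.round(d,1),np.round(w,2),'len',round(np.linalg.norm(d)),round(np.linalg.norm(w),1))
def shot(n,tag):
    from bench import r
    f=r.grab_frame(n); pickle.dump(f,open(f'{tag}.pkl','wb')); cv2.imwrite(f'pics/{tag}.png',f['frame']); return f
E
python3 - <<'E'
from h import *
go([.40,-.45,.52],ori(0,-45))
E
```

```text
t 0.15 tcp [ 0.2299 -0.6342  0.2305] F [-0.1431  0.8683 -0.3951] g 0.08508724581807697 j [ 1.1149  0.4776  0.0223  1.5562 -0.0115  1.1093 -0.0831]
MOVE [-222.6 -289.3 -115.6] [   0.06 -115.07   -0.08] len 383 115.1
```

Request:
drive_tool:
  series:
    - [0,-50,0,0,0,0,85]
    - [0,-100,0,0,0,0,85]
    - [0,-150,0,0,0,0,85]
    - [0,-200,0,0,0,0,85]
    - [0,-250,0,0,0,0,85]

```text
clock: 0.65
tcp_pos: [0.2298, -0.634, 0.4825]
orientation: [-0.357, 2.034, -2.031]
contact_force: [1.1, -1.0, 0.4]
grip_width: 0.085
```

```bash
python3 - <<'E'
from h import *
go([.40,-.35,.52],ori(0,-130))
E
```

```text
t 0.65 tcp [ 0.2298 -0.634   0.4825] F [ 1.0877 -1.0315  0.4271] g 0.08501216683080492 j [ 1.1004  0.377   0.047   1.1557 -0.0173  1.6108 -0.0796]
MOVE [-256.8  -37.2 -209.1] [  0.09 -30.07  -0.02] len 333 30.1
```

Request:
drive_tool:
  series:
    - [-50,-10,-40,0,-6,0,85]
    - [-90,-20,-75,0,-12,0,85]
    - [-130,-30,-110,0,-18,0,85]
    - [-170,-37,-145,0,-24,0,85]
    - [-210,-37,-175,0,-30,0,85]

```text
clock: 1.15
tcp_pos: [0.3539, -0.419, 0.5192]
orientation: [-0.795, 1.701, -1.7]
contact_force: [0.7, -0.6, 0.8]
grip_width: 0.0847
```

```bash
python3 - <<'E'
from h import *
go([.46,-.12,.54],ori(0,-90))
E
```

```text
t 1.15 tcp [ 0.3539 -0.419   0.5192] F [ 0.7111 -0.6385  0.8294] g 0.08471531343338648 j [ 0.8821  0.1425 -0.1487  1.38    0.0208  1.6208  0.0403]
MOVE [-297.5  -20.7 -110.2] [  0.   -39.85  -0.02] len 318 39.9
```

Request:
drive_tool:
  series:
    - [-45,-5,-20,0,-8,0,85]
    - [-90,-10,-40,0,-16,0,85]
    - [-135,-15,-60,0,-24,0,85]
    - [-180,-20,-75,0,-32,0,85]
    - [-225,-20,-90,0,-40,0,85]

```text
clock: 1.65
tcp_pos: [0.4292, -0.1865, 0.5401]
orientation: [-1.213, 1.202, -1.204]
contact_force: [0.4, -0.8, -0.5]
grip_width: 0.085
```

```bash
python3 - <<'E'
from h import *
go([.46,.10,.54],ori(0,-50))
E
```

```text
t 1.65 tcp [ 0.4292 -0.1865  0.5401] F [ 0.4259 -0.7644 -0.523 ] g 0.08502012561240364 j [ 0.6633  0.008  -0.3859  1.4823  0.0032  1.6507  0.286 ]
MOVE [-286.3   -0.1   33.1] [ -0.05 -39.53   0.05] len 288 39.5
```

Request:
drive_tool:
  series:
    - [-48,0,5,0,-8,0,85]
    - [-96,0,10,0,-16,0,85]
    - [-144,0,17,0,-24,0,85]
    - [-192,0,25,0,-32,0,85]
    - [-240,0,30,0,-40,0,85]

```text
clock: 2.15
tcp_pos: [0.457, 0.0555, 0.5399]
orientation: [-1.465, 0.67, -0.672]
contact_force: [1.5, 0.0, 0.2]
grip_width: 0.085
```

```bash
python3 - <<'E'
from h import *
go([.48,.24,.48],ori(0,-10))
E
```

```text
t 2.15 tcp [0.457  0.0555 0.5399] F [1.4519 0.0323 0.1701] g 0.08500985015801857 j [ 0.4008  0.0085 -0.6511  1.4831  0.0064  1.6506  0.4619]
MOVE [-124.8   59.7  137.9] [  0.01 -39.23   0.09] len 195 39.2
```

Request:
drive_tool:
  series:
    - [-28,12,30,0,-8,0,85]
    - [-56,24,60,0,-16,0,85]
    - [-84,36,88,0,-24,0,85]
    - [-112,50,115,0,-32,0,85]
    - [-125,60,138,0,-39,0,85]

```text
clock: 2.65
tcp_pos: [0.4784, 0.2434, 0.479]
orientation: [-1.567, 0.132, -0.133]
contact_force: [0.3, -0.2, 0.2]
grip_width: 0.0851
```

```bash
python3 - <<'E'
from h import *
shot('wrist','d_wrist')
go([.50,.27,.30],ori(0,-3))
E
```

```text
t 2.7 tcp [0.4788 0.2456 0.4768] F [-1.0812  0.95   -1.1738] g 0.08528918693412665 j [ 0.1349  0.206  -0.8696  1.4555  0.1551  1.5533  0.683 ]
MOVE [ 17.4 176.7  27.4] [-0.03 -6.21 -0.12] len 180 6.2
```

View pics/d_wrist.png

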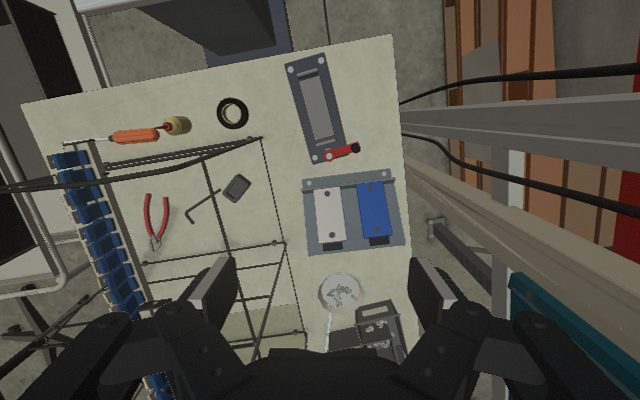

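Request:
drive_tool:
  series:
    - [-10,40,5,0,-3,0,85]
    - [-20,80,10,0,-6,0,85]
    - [-25,120,15,0,-8,0,85]
    - [-28,140,15,0,-8,0,85]
    - [-28,140,15,0,-8,0,85]

```text
clock: 3.2
tcp_pos: [0.4515, 0.2635, 0.3338]
orientation: [-1.573, 0.022, -0.011]
contact_force: [1.4, -0.6, 0.9]
grip_width: 0.0848
```

```bash
python3 - <<'E'
from h import *
f=shot('wrist','e_wrist')
cv2.imwrite('pics/e_rack.png',cv2.resize(f['frame'][150:350,230:440],None,fx=3,fy=3,interpolation=cv2.INTER_CUBIC))
go([.50,.27,.30],ori(0,-3))
E
```

```text
t 3.25 tcp [0.4528 0.2643 0.3361] F [ 1.1029  0.2318 -0.0373] g 0.08517532836012648 j [ 0.1145  0.2482 -0.8977  1.728   0.2001  1.2663  0.7198]
MOVE [47.2 35.8  6.8] [ 0.05  1.76 -0.24] len 60 1.8
```

View pics/e_wrist.png

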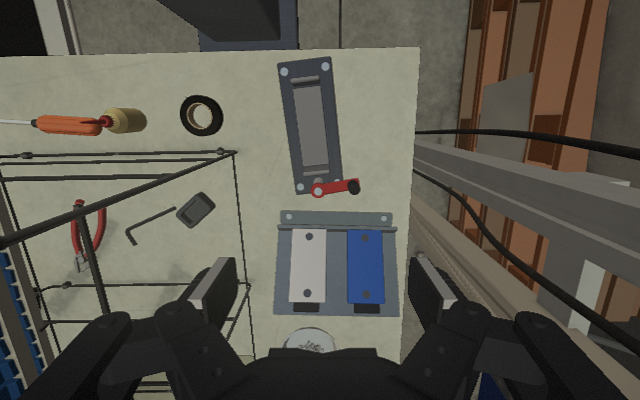

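View pics/e_rack.png

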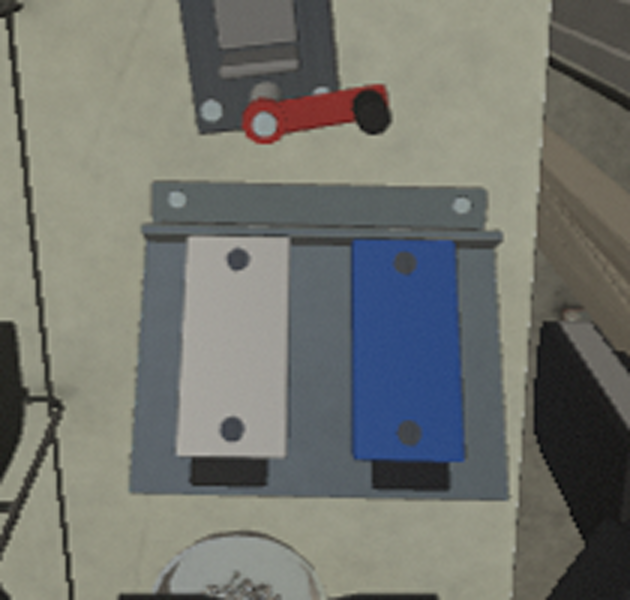

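```bash
python3 - <<'E'
from h import *
t=pickle.load(open('a_top.pkl','rb'));w=pickle.load(open('e_wrist.pkl','rb'));s=pickle.load(open('a_scene.pkl','rb'))
A=lambda x,y:(185+x/8-.45,125+y/8-.45)
W=lambda x,y:(230+x/3-.33,150+y/3-.33)
print(ray(w,(0,0))[0])
for n,P in {'metal':[((486,192),(231,429)),((500,446),(238,259)),((400,147),(287,458)),((573,148),(177,457)),((587,484),(187,237)),((415,478),(290,237))],
          'blue':[((204,180),(408,433)),((228,433),(404,263)),((120,130),(464,459)),((295,133),(353,459)),((320,468),(352,239)),((152,463),(456,239))]}.items():
    X=np.array([tri(t,A(*a),w,W(*b))[0] for a,b in P]);e=[tri(t,A(*a),w,W(*b))[1] for a,b in P]
    print(n);print(X,np.round(e,4)); print('screwmid',X[:2].mean(0),'cornermid',X[2:].mean(0))
    d=X[0]-X[1];print('screw dir',np.degrees(np.arctan2(d[2],np.hypot(d[0],d[1]))),'yaw',np.degrees(np.arctan2(d[1],d[0])),np.linalg.norm(d))
    c=X[2:];l=(c[0]+c[1]-c[2]-c[3])/2;print('len',np.linalg.norm(l),'slope',np.degrees(np.arcsin(l[2]/np.linalg.norm(l))),'yaw',np.degrees(np.arctan2(l[1],l[0])),'wid',np.linalg.norm(c[0]-c[1]),np.linalg.norm(c[2]-c[3]))
# lip edge yaw
a,b=onz(w,W(142,228),.04),onz(w,W(502,234),.04);print('lip',a,b,'yaw',np.degrees(np.arctan2(-(b-a)[0],(b-a)[1])))
a,b=onz(w,W(152,182),.004),onz(w,W(486,188),.004);print('base',a,b,'yaw',np.degrees(np.arctan2(-(b-a)[0],(b-a)[1])))
E
```

```text
[0.3777 0.2651 0.4778]
metal
[[0.6223 0.237  0.1034]
 [0.5533 0.2405 0.0554]
 [0.6356 0.2635 0.1076]
 [0.6351 0.2104 0.1069]
 [0.5427 0.2139 0.0497]
 [0.5435 0.2677 0.0515]] [0.0019 0.0019 0.0004 0.0018 0.0013 0.0024]
screwmid [0.5878 0.2388 0.0794] cornermid [0.5892 0.2389 0.079 ]
screw dir 34.80339608299566 yaw -2.85286211518001 0.08410589149168887
len 0.10836127410487646 slope 31.513096019192208 yaw -2.410833929026372 wid 0.053088703696224135 0.053882333928710426
blue
[[0.6258 0.3233 0.1038]
 [0.5567 0.3263 0.0567]
 [0.6424 0.3513 0.1014]
 [0.6411 0.2966 0.1022]
 [0.5482 0.3004 0.0435]
 [0.5504 0.3558 0.0398]] [0.0021 0.0023 0.0012 0.0019 0.0021 0.0017]
screwmid [0.5913 0.3248 0.0803] cornermid [0.5955 0.326  0.0717]
screw dir 34.226440629278684 yaw -2.5031944539646624 0.08368278282409716
len 0.11038694055207635 slope 33.010403549752446 yaw -2.5780003357937096 wid 0.05467139617005112 0.05561186501069395
lip [0.5402 0.1888 0.04  ] [0.5475 0.3793 0.04  ] yaw -2.1797895803273906
base [0.5261 0.19   0.004 ] [0.5335 0.3782 0.004 ] yaw -2.2501216645632174
```

```bash
python3 - <<'E'
from h import *
w=pickle.load(open('e_wrist.pkl','rb'))
cv2.imwrite('pics/e_nest.png',cv2.resize(w['frame'][50:205,260:370],None,fx=5,fy=5,interpolation=cv2.INTER_CUBIC)[:,:550][:600])
cv2.imwrite('pics/e_nest.png',cv2.resize(w['frame'][50:200,260:370],None,fx=4,fy=4,interpolation=cv2.INTER_CUBIC))
y=np.radians(-2.5);n=np.array([-np.sin(np.radians(35))*np.cos(y),-np.sin(np.radians(35))*np.sin(y),np.cos(np.radians(35))])
M=np.array([.588,.2375,.0795]);B=np.array([.5917,.3262,.0795])
for k in(M,B): print([k+n*h for h in(.1,.05,-.017)])
go(M+n*.05,ori(35,-2.5))
E
```

```text
[array([0.5307, 0.24  , 0.1614]), array([0.5593, 0.2388, 0.1205]), array([0.5977, 0.2371, 0.0656])]
[array([0.5344, 0.3287, 0.1614]), array([0.563 , 0.3275, 0.1205]), array([0.6014, 0.3258, 0.0656])]
t 3.25 tcp [0.4528 0.2643 0.3361] F [ 1.1029  0.2318 -0.0373] g 0.08517532836012648 j [ 0.1145  0.2482 -0.8977  1.728   0.2001  1.2663  0.7198]
MOVE [108.  215.2 -23. ] [ -0.34   1.24 -35.24] len 242 35.3
```

View pics/e_nest.png

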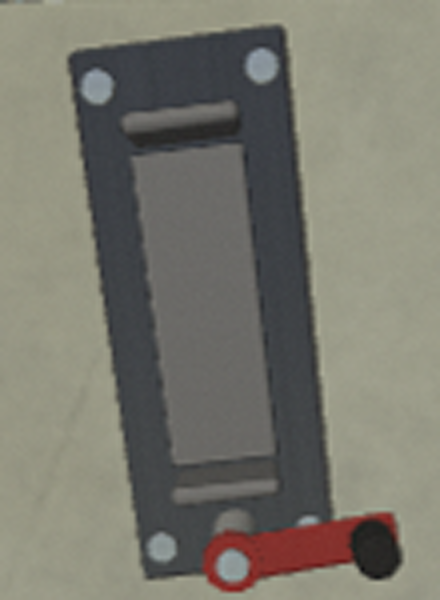

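```bash
python3 - <<'E'
from h import *
w=pickle.load(open('e_wrist.pkl','rb'))
W=lambda x,y:(260+x/4-.4,50+y/4-.4)
P=np.array([onz(w,W(*q),.03) for q in[(131,157),(242,144),(276,457),(173,466)]]);print(P,P.mean(0),np.linalg.norm(np.diff(P,axis=0),axis=1))
d=P[2]+P[3]-P[0]-P[1];print(np.degrees(np.arctan2(d[1],d[0])))
Q=np.array([onz(w,W(*q),.01) for q in[(70,55),(284,27),(147,578)]]);print(Q,(Q[1]+Q[2])/2); d=Q[2]-Q[0];print(np.degrees(np.arctan2(d[1],d[0])),np.linalg.norm(d))
print('post',onz(w,W(232,566),.068),'knob',onz(w,W(376,549),.096))
E
```

```text
[[0.3374 0.2224 0.03  ]
 [0.334  0.2619 0.03  ]
 [0.4452 0.2723 0.03  ]
 [0.4478 0.2329 0.03  ]] [0.3911 0.2474 0.03  ] [0.0397 0.1117 0.0395]
5.383892903337723
[[0.3006 0.2001 0.01  ]
 [0.2931 0.2779 0.01  ]
 [0.4968 0.219  0.01  ]] [0.395  0.2484 0.01  ]
5.490727716838856 0.19711152767548365
post [0.4783 0.2554 0.068 ] knob [0.4666 0.304  0.096 ]
```

Request:
drive_tool:
  series:
    - [22,43,-5,0,0,-7,72]
    - [44,86,-10,0,0,-14,72]
    - [66,129,-15,0,0,-21,72]
    - [88,172,-20,0,0.5,-28,72]
    - [108,215,-23,-0.3,1.2,-35.2,72]

```text
clock: 3.75
tcp_pos: [0.5485, 0.2351, 0.1586]
orientation: [-1.559, -0.374, -0.451]
contact_force: [1.8, -0.6, 1.3]
grip_width: 0.072
```

```bash
python3 - <<'E'
from h import *
go([.5593,.2388,.1205],ori(35,-2.5))
f=shot('wrist','f_wrist')
E
```

```text
t 3.75 tcp [0.5485 0.2351 0.1586] F [ 1.8131 -0.5551  1.2628] g 0.07197808670708826 j [-0.1941  0.3466 -0.5994  2.1335  1.1156  0.6356 -0.1155]
MOVE [-9.9 38.2  4.8] [ 1.   -0.08 -4.95] len 40 5.1
```

View pics/f_wrist.png

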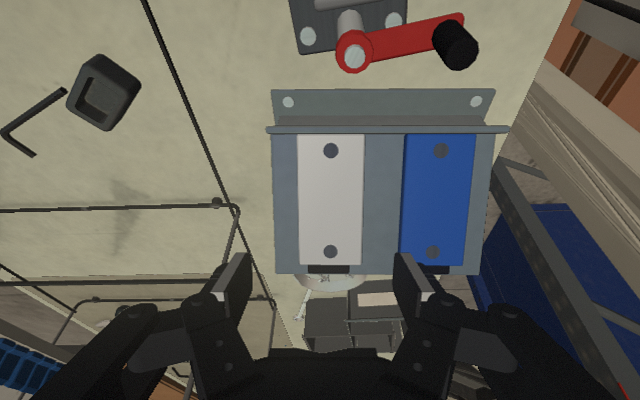

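Request:
drive_tool:
  series:
    - [-10,38,5,1,0,-5,72]
    - [-10,38,5,1,0,-5,72]
    - [-10,38,5,1,0,-5,72]

```text
clock: 4.1
tcp_pos: [0.558, 0.2381, 0.1168]
orientation: [-1.534, -0.445, -0.514]
contact_force: [-0.6, -0.1, -0.1]
grip_width: 0.072
```

```bash
python3 - <<'E'
from h import *
go([.5977,.2371,.0656],ori(35,-2.5))
f=shot('wrist','g_wrist')
E
```

```text
t 4.1 tcp [0.558  0.2381 0.1168] F [-0.5768 -0.0966 -0.1494] g 0.07201359469264851 j [-0.2891  0.4247 -0.518   2.1992  1.4763  0.6184 -0.4895]
MOVE [ 3.1 64.7  0.9] [ 0.21 -0.01  0.02] len 65 0.2
```

View pics/g_wrist.png

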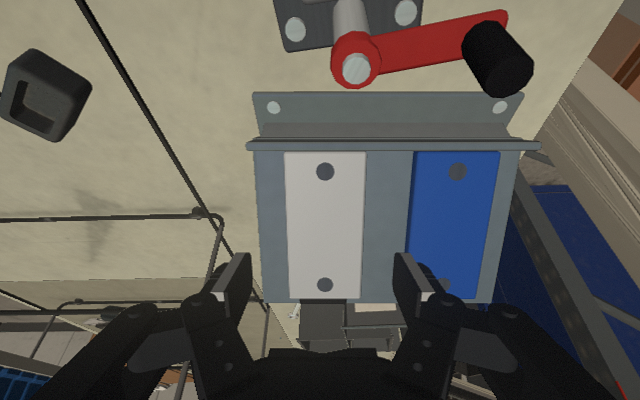

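Request:
drive_tool:
  series:
    - [2,25,1,0,0,0,72]
    - [3,45,1,0,0,0,72]
    - [3,55,1,0,0,0,72]
    - [3,60,1,0,0,0,72]

```text
clock: 4.55
tcp_pos: [0.5972, 0.2373, 0.0719]
orientation: [-1.533, -0.444, -0.518]
contact_force: [-0.7, 0.8, 0.6]
grip_width: 0.072
```

```bash
python3 - <<'E'
from h import *
go([.5977,.2371,.0656],ori(35,-2.5))
f=shot('wrist','h_wrist')
E
```

```text
t 4.55 tcp [0.5972 0.2373 0.0719] F [-0.7089  0.7535  0.6191] g 0.07200546506074068 j [-0.2808  0.5481 -0.4771  2.1455  1.6317  0.6145 -0.5857]
MOVE [-3.2  5.4 -0.2] [ 0.25 -0.18  0.13] len 6 0.3
```

View pics/h_wrist.png

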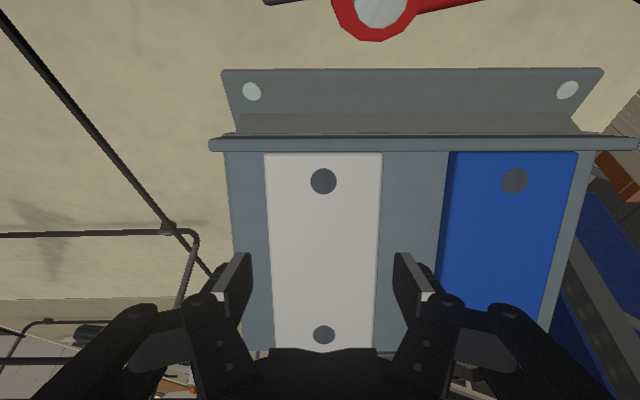

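Request:
drive_tool:
  series:
    - [-2,4,0,0,0,0,72]
    - [-3,5,0,0,0,0,72]
    - [-3,5,0,0,0,0,40]
    - [-3,5,0,0,0,0,40]
    - [-3,5,0,0,0,0,40]
  squeeze: 50

```text
clock: 5.1
tcp_pos: [0.5969, 0.2375, 0.066]
orientation: [-1.533, -0.445, -0.517]
contact_force: [-4.7, -0.8, 6.0]
grip_width: 0.0528
```

Request:
drive_tool:
  series:
    - [0,0,0,0,0,0,40]
    - [0,0,0,0,0,0,40]

```text
clock: 5.3
tcp_pos: [0.5969, 0.2375, 0.0661]
orientation: [-1.533, -0.445, -0.517]
contact_force: [-0.3, -0.3, -0.1]
grip_width: 0.0529
```

```bash
python3 - <<'E'
from h import *
go([.5977,.2371,.0656],ori(35,-2.5))
f=shot('wrist','i_wrist')
E
```

```text
t 5.3 tcp [0.5969 0.2375 0.0661] F [-0.2971 -0.342  -0.1187] g 0.052892959219001674 j [-0.2834  0.5592 -0.4748  2.1476  1.6526  0.617  -0.6061]
MOVE [ 0.4  0.9 -0.3] [ 0.23 -0.12  0.11] len 1 0.3
```

View pics/i_wrist.png

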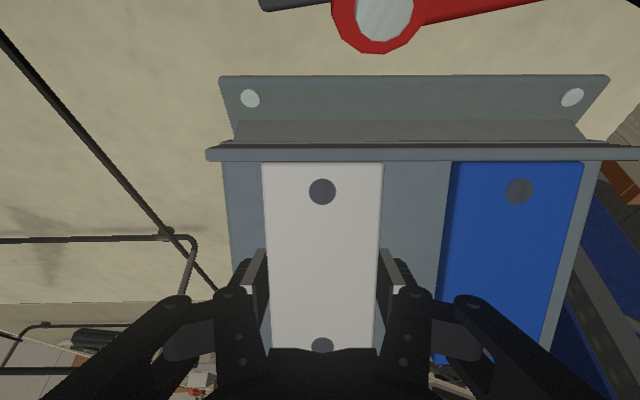

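Request:
drive_tool:
  series:
    - [0,-15,0,0,0,0,40]
    - [0,-40,0,0,0,0,40]
    - [0,-80,0,0,0,0,40]
    - [0,-120,0,0,0,0,40]

```text
clock: 5.75
tcp_pos: [0.5267, 0.2407, 0.1642]
orientation: [-1.534, -0.444, -0.515]
contact_force: [0.6, 0.2, -1.2]
grip_width: 0.0524
```

```bash
python3 - <<'E'
from h import *
go([.45,.25,.22],ori(0,5.4))
f=shot('wrist','j_wrist')
E
```

```text
t 5.75 tcp [0.5267 0.2407 0.1642] F [ 0.6211  0.197  -1.1981] g 0.0524169616833415 j [-0.2916  0.3014 -0.5582  2.22    1.2821  0.6312 -0.3468]
MOVE [-31.1 -89.9   5.4] [ 2.64 -7.84 34.93] len 95 35.9
```

View pics/j_wrist.png

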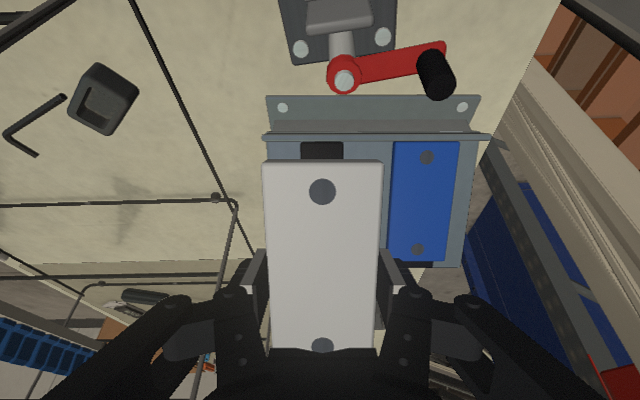

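```bash
python3 - <<'E'
from h import *
from bench import r
o=r.get_obs(); w=pickle.load(open('j_wrist.pkl','rb'))
R0=R.from_rotvec(o['orientation'])
for h in(-.015,-.017,-.019):
  for uv in [(322,191),(322,344.5),(263,162),(383,161)]:
    c,d=ray(w,uv); c=R0.inv().apply(c-o['tcp_pos']); d=R0.inv().apply(d); p=c+d*(h-c[1])/d[1]; print(h,uv,p)
E
```

```text
-0.015 (322, 191) [-0.0445 -0.015  -0.003 ]
-0.015 (322, 344.5) [ 0.0363 -0.015  -0.0031]
-0.015 (263, 162) [-0.0571 -0.015  -0.0278]
-0.015 (383, 161) [-0.0575 -0.015   0.0226]
-0.017 (322, 191) [-0.045 -0.017 -0.003]
-0.017 (322, 344.5) [ 0.0345 -0.017  -0.0031]
-0.017 (263, 162) [-0.0574 -0.017  -0.0274]
-0.017 (383, 161) [-0.0578 -0.017   0.0222]
-0.019 (322, 191) [-0.0455 -0.019  -0.0029]
-0.019 (322, 344.5) [ 0.0327 -0.019  -0.0031]
-0.019 (263, 162) [-0.0577 -0.019  -0.0269]
-0.019 (383, 161) [-0.058  -0.019   0.0218]
```

Request:
drive_tool:
  series:
    - [0,-18,0,0,0,0,40]
    - [-6,-40,1,0.5,-2,8,40]
    - [-14,-60,2,1,-4,16,40]
    - [-22,-80,4,2,-6,24,40]
    - [-31,-90,5,2.6,-7.8,32,40]

```text
clock: 6.3
tcp_pos: [0.4475, 0.2518, 0.2251]
orientation: [-1.577, -0.217, -0.13]
contact_force: [1.0, -0.6, -1.9]
grip_width: 0.0527
```

```bash
python3 - <<'E'
from h import *
go([.392,.248,.10],ori(0,5.4))
E
```

```text
t 6.3 tcp [0.4475 0.2518 0.2251] F [ 1.0359 -0.5616 -1.8855] g 0.0527247648319851 j [-0.0628  0.1972 -0.7389  2.0389  0.3977  0.8407  0.5941]
MOVE [-81.6 109.9   1.7] [ 1.38 -2.21 12.59] len 137 12.9
```

Request:
drive_tool:
  series:
    - [-20,25,0,0.5,-1,5,40]
    - [-40,50,1,1,-2,10,40]
    - [-60,75,2,1.4,-2.2,12.6,40]
    - [-79,95,2,1.4,-2.2,12.6,40]
    - [-79,95,2,1.4,-2.2,12.6,40]

```text
clock: 6.8
tcp_pos: [0.3881, 0.2465, 0.1121]
orientation: [-1.573, -0.069, 0.08]
contact_force: [-0.2, 0.1, -2.2]
grip_width: 0.0527
```

```bash
python3 - <<'E'
from h import *
go([.3945,.248,.08],ori(0,5.4))
f=shot('wrist','k_wrist');f=shot('top','k_top')
cv2.imwrite('pics/k_t.png',cv2.resize(f['frame'][190:300,180:300],None,fx=5,fy=5,interpolation=cv2.INTER_CUBIC))
E
```

```text
t 6.8 tcp [0.3881 0.2465 0.1121] F [-0.1738  0.1133 -2.2449] g 0.052726219495742764 j [-0.0814  0.3876 -0.7312  2.1197  0.3683  0.7692  0.619 ]
MOVE [ 6.8 32.   1. ] [ 0.18  0.05 -0.41] len 33 0.4
```

View pics/k_wrist.png

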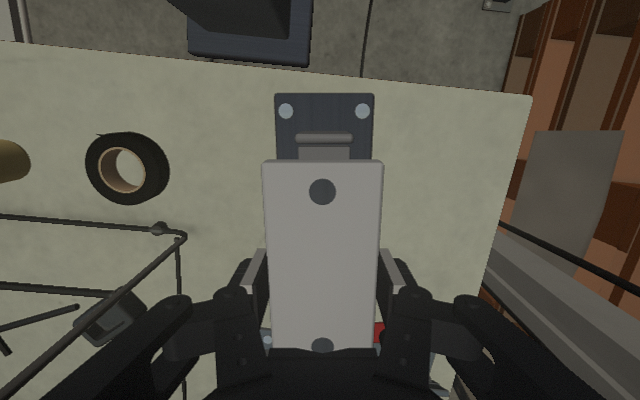

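View pics/k_t.png

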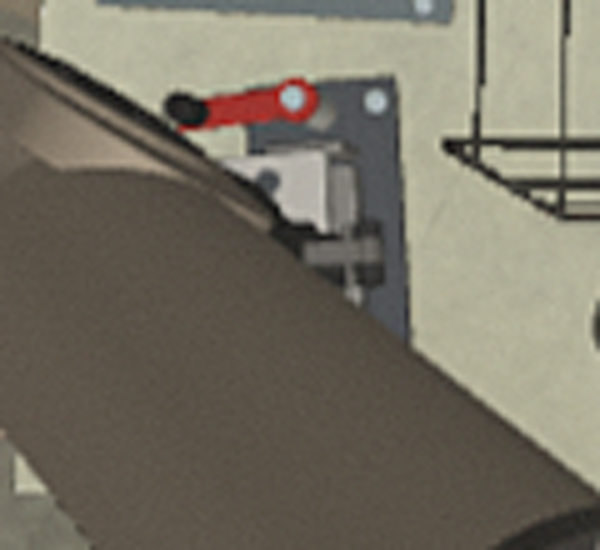

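```bash
python3 - <<'E'
from h import *
w=pickle.load(open('k_wrist.pkl','rb'))
C=np.array([.392,.248]);y=np.radians(5.4);Rn=np.array([[np.cos(y),np.sin(y)],[-np.sin(y),np.cos(y)]])
L=lambda uv,z: Rn@(onz(w,uv,z)[:2]-C)*1000
print('base corners(exp -100,+-40)',L((275,94.5),.01),L((374.5,94.5),.01))
for z in(.124,.127,.130):
  print(z,'edge(exp -55+-)',L((263,162),z),L((383,162),z),'screws',L((322,191),z),L((322,345),z))
# tcp
print('tcp',Rn@(np.array([.3881,.2465])-C)*1000)
E
```

```text
base corners(exp -100,+-40) [-95.468  -38.9264] [-95.5186  39.1703]
0.124 edge(exp -55+-) [-58.947  -28.0964] [-59.0157  25.7814] screws [-45.5898  -1.5815] [40.9437 -1.5237]
0.127 edge(exp -55+-) [-59.3803 -27.4841] [-59.4475  25.17  ] screws [-46.3265  -1.5714] [38.2414 -1.5149]
0.13 edge(exp -55+-) [-59.8137 -26.8717] [-59.8793  24.5586] screws [-47.0633  -1.5613] [35.539  -1.5061]
tcp [-4.0239 -1.1263]
```

Request:
drive_tool:
  series:
    - [6,15,1,0,0,0,40]
    - [6,35,1,0,0,0,40]
    - [6,50,1,0,0,0,40]
    - [6,62,1,0,0,0,40]
    - [6,67,1,0,0,-0.3,40]

```text
clock: 7.4
tcp_pos: [0.3976, 0.2502, 0.0479]
orientation: [-1.569, -0.078, 0.07]
contact_force: [-2.8, -2.5, 7.4]
grip_width: 0.0526
```

```bash
python3 - <<'E'
from h import *
go([.394,.248,.03],ori(0,5.4))
f=shot('wrist','l_wrist')
E
```

```text
t 7.4 tcp [0.3976 0.2502 0.0479] F [-2.7618 -2.4836  7.3788] g 0.0525542930768564 j [-0.1677  0.5008 -0.6394  2.1469  0.5063  0.6397  0.5023]
MOVE [-3.9 17.8 -1.9] [0.01 0.02 0.28] len 18 0.3
```

View pics/l_wrist.png

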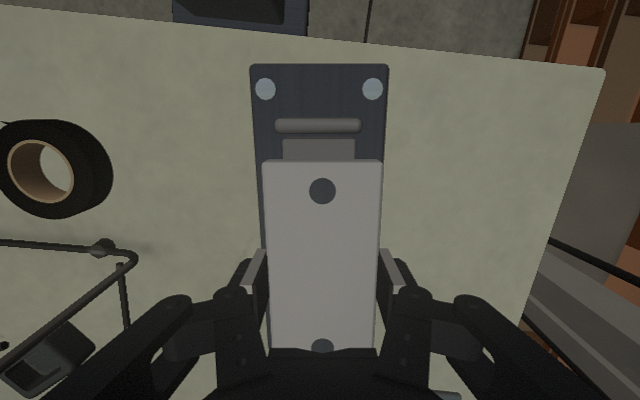

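```bash
python3 - <<'E'
from h import *
w=pickle.load(open('l_wrist.pkl','rb'))
C=np.array([.392,.248]);y=np.radians(5.4);Rn=np.array([[np.cos(y),np.sin(y)],[-np.sin(y),np.cos(y)]])
L=lambda uv,z: Rn@(onz(w,uv,z)[:2]-C)*1000
print('base',L((250,64.5),.01),L((388,64.5),.01))
print('stop inner',L((318,131.5),.054),'ped edge row140',L((318,140),.03))
for z in (.058,.0605,.063): print('plate edge',L((263,160.5),z),L((383,160),z),L((322,191),z))
print('tcp',Rn@(np.array([.3976,.2502])-C)*1000)
E
```

```text
base [-96.2613 -39.1681] [-96.2685  38.2237]
stop inner [-62.2229  -0.5744] ped edge row140 [-56.4612  -0.9255]
plate edge [-49.7091 -25.44  ] [-49.9404  28.8035] [-35.486    1.2353]
plate edge [-50.0877 -24.9368] [-50.3146  28.2869] [-36.132   1.237]
plate edge [-50.4662 -24.4335] [-50.6888  27.7702] [-36.778    1.2387]
tcp [5.7822 1.6632]
```

Request:
drive_tool:
  series:
    - [0,-10,0,0,0,0,40]
    - [-3,-10,-1,0,0,0.3,40]
    - [-5,-10,-1.5,0,0,0.3,40]
    - [-5,-10,-1.5,0,0,0.3,40]
    - [-5,-10,-1.5,0,0,0.3,40]

```text
clock: 7.95
tcp_pos: [0.3925, 0.2481, 0.0579]
orientation: [-1.57, -0.075, 0.074]
contact_force: [0.6, -0.3, -1.5]
grip_width: 0.0526
```

```bash
python3 - <<'E'
from h import *
go([.392,.248,.04],ori(0,5.4))
E
```

```text
t 7.95 tcp [0.3925 0.2481 0.0579] F [ 0.6045 -0.3143 -1.4668] g 0.05262735174644965 j [-0.1506  0.4798 -0.6589  2.1505  0.4811  0.6582  0.5214]
MOVE [-0.5 17.9 -0. ] [0.02 0.03 0.01] len 18 0.0
```

Request:
drive_tool:
  series:
    - [-0.5,10,0,0,0,0,40]
    - [-0.5,20,0,0,0,0,40]
    - [-0.5,27,0,0,0,0,40]
    - [-0.5,30,0,0,0,0,40]
    - [-0.5,31,0,0,0,0,40]

```text
clock: 8.45
tcp_pos: [0.3916, 0.2479, 0.0262]
orientation: [-1.57, -0.074, 0.075]
contact_force: [-0.7, -0.2, -1.6]
grip_width: 0.0528
```

```bash
python3 - <<'E'
from h import *
go([.392,.248,.024],ori(0,5.4))
f=shot('wrist','m_wrist')
E
```

```text
t 8.45 tcp [0.3916 0.2479 0.0262] F [-0.7003 -0.2027 -1.5555] g 0.05276747751794378 j [-0.1951  0.5332 -0.6096  2.1664  0.5451  0.5963  0.4639]
MOVE [0.4 2.2 0. ] [ 0.05  0.05 -0.05] len 2 0.1
```

View pics/m_wrist.png

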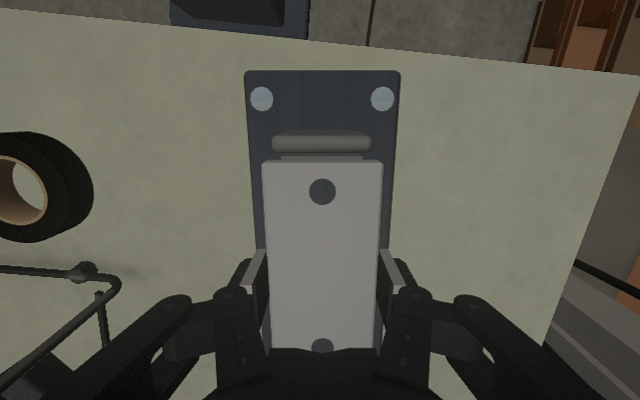

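Between the stops (stop at row 142, plate edge at row 161). I'll lower it to contact.

Request:
drive_tool:
  series:
    - [0.4,1,0,0,0,0,40]
    - [0.4,2,0,0,0,0,40]
    - [0.4,2.5,0,0,0,0,40]
    - [0.4,3,0,0,0,0,40]

```text
clock: 8.9
tcp_pos: [0.3923, 0.2483, 0.0253]
orientation: [-1.572, -0.076, 0.074]
contact_force: [-7.5, -4.9, 32.3]
grip_width: 0.0528
```

Request:
drive_tool:
  series:
    - [0,-1,0,0,0,0,40]
    - [0,-1,0,0,0,0,66]
    - [0,-1,0,0,0,0,66]
    - [0,-1,0,0,0,0,66]

```text
clock: 9.3
tcp_pos: [0.3924, 0.2482, 0.0262]
orientation: [-1.571, -0.075, 0.074]
contact_force: [-1.0, 0.3, 0.2]
grip_width: 0.0662
```

```bash
python3 - <<'E'
from h import *
go([.392,.248,.09],ori(0,5.4))
f=shot('wrist','n_wrist')
E
```

```text
t 9.3 tcp [0.3924 0.2482 0.0262] F [-0.9558  0.263   0.1558] g 0.06623354853480405 j [-0.1975  0.5334 -0.6079  2.1654  0.5476  0.5965  0.4611]
MOVE [ -0.4 -63.8  -0.3] [0.12 0.04 0.05] len 64 0.1
```

View pics/n_wrist.png

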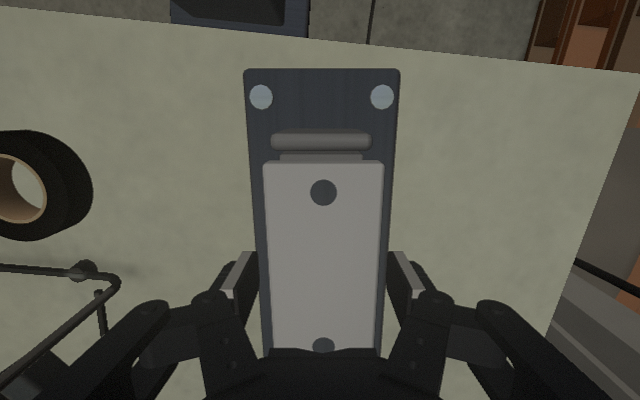

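Request:
drive_tool:
  series:
    - [0,-20,0,0,0,0,66]
    - [0,-45,0,0,0,0,66]
    - [0,-60,0,0,0,0,0]
    - [0,-60,0,0,0,0,0]
    - [0,-60,0,0,0,0,0]
  squeeze: 30

```text
clock: 9.85
tcp_pos: [0.3924, 0.2481, 0.0859]
orientation: [-1.572, -0.075, 0.073]
contact_force: [-0.8, -0.5, -0.8]
grip_width: 0.0228
```

Request:
drive_tool:
  series:
    - [0,0,0,0,0,0,0]
    - [0,0,0,0,0,0,0]
    - [0,10,0,0,0,0,0]
    - [0,25,0,0,0,0,0]

```text
clock: 10.25
tcp_pos: [0.3928, 0.2482, 0.0603]
orientation: [-1.571, -0.076, 0.073]
contact_force: [0.0, -0.3, -0.5]
grip_width: -0.0
```

```bash
python3 - <<'E'
from h import *
go([.392,.248,.043],ori(0,5.4))
f=shot('wrist','o_wrist')
E
```

```text
t 10.25 tcp [0.3928 0.2482 0.0603] F [ 0.0011 -0.2745 -0.547 ] g -1.1619740527814094e-05 j [-0.1483  0.476  -0.6628  2.1492  0.4801  0.6632  0.5209]
MOVE [-0.8 17.3 -0.1] [0.1  0.   0.11] len 17 0.1
```

View pics/o_wrist.png

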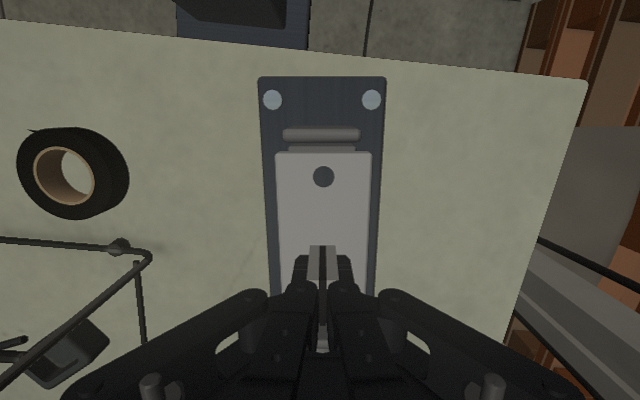

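Request:
drive_tool:
  series:
    - [-0.5,8,0,0,0,0,0]
    - [-0.5,14,0,0,0,0,0]
    - [-0.5,16,0,0,0,0,0]
    - [-0.5,17,0,0,0,0,0]

```text
clock: 10.7
tcp_pos: [0.3902, 0.2467, 0.0419]
orientation: [-1.575, -0.073, 0.076]
contact_force: [-9.1, -7.1, 34.6]
grip_width: 0.0
```

Request:
drive_tool:
  series:
    - [0,-0.5,0,0,0,0,0]
    - [0,-0.5,0,0,0,0,0]
    - [0,-0.5,0,0,0,0,0]

```text
clock: 11.0
tcp_pos: [0.3903, 0.2468, 0.0423]
orientation: [-1.575, -0.073, 0.076]
contact_force: [-0.3, -0.5, 0.1]
grip_width: -0.0001
```

Request:
drive_tool:
  series:
    - [0,1,0,0,0,0,0]
    - [0,1,0,0,0,0,0]
    - [0,1,0,0,0,0,0]
    - [0,1,0,0,0,0,0]
    - [0,1,0,0,0,0,0]

```text
clock: 11.5
tcp_pos: [0.3904, 0.2468, 0.042]
orientation: [-1.576, -0.073, 0.075]
contact_force: [-2.5, -2.8, 15.1]
grip_width: 0.0003
```

Request:
drive_tool:
  series:
    - [0,0.7,0,0,0,0,0]
    - [0,0.7,0,0,0,0,0]
    - [0,0.7,0,0,0,0,0]
    - [0,0.7,0,0,0,0,0]
    - [0,0.7,0,0,0,0,0]

```text
clock: 12.0
tcp_pos: [0.3904, 0.2468, 0.042]
orientation: [-1.577, -0.074, 0.075]
contact_force: [-3.8, -2.7, 14.6]
grip_width: 0.0001
```

Request:
drive_tool:
  series:
    - [0,-15,0,0,0,0,0]
    - [0,-55,0,0,0,0,70]
    - [0,-95,0,0,0,0,70]
    - [0,-135,0,0,0,0,70]

```text
clock: 12.4
tcp_pos: [0.3901, 0.2476, 0.1781]
orientation: [-1.577, -0.073, 0.076]
contact_force: [1.0, 0.7, 0.6]
grip_width: 0.0434
```

```bash
python3 - <<'E'
from h import *
f=shot('wrist','p_wrist')
y=np.radians(-2.5);n=np.array([-np.sin(np.radians(35))*np.cos(y),-np.sin(np.radians(35))*np.sin(y),np.cos(np.radians(35))])
B=np.array([.5917,.3262,.0795]); print(B+n*.05,B-n*.017)
go(B+n*.05,ori(35,-2.5))
go(B+n*.12,ori(35,-2.5))
E
```

```text
[0.563  0.3275 0.1205] [0.6014 0.3258 0.0656]
t 12.45 tcp [0.3927 0.2504 0.184 ] F [2.0673 1.8941 4.0318] g 0.050867358150961745 j [-0.011   0.2806 -0.7962  2.0499  0.2624  0.9074  0.7153]
MOVE [176.5  64.4  60.8] [ -2.25   7.76 -34.58] len 197 35.5
t 12.45 tcp [0.3927 0.2504 0.184 ] F [2.0673 1.8941 4.0318] g 0.050867358150961745 j [-0.011   0.2806 -0.7962  2.0499  0.2624  0.9074  0.7153]
MOVE [137.1   6.8  66.1] [ -2.25   7.76 -34.58] len 152 35.5
```

View pics/p_wrist.png

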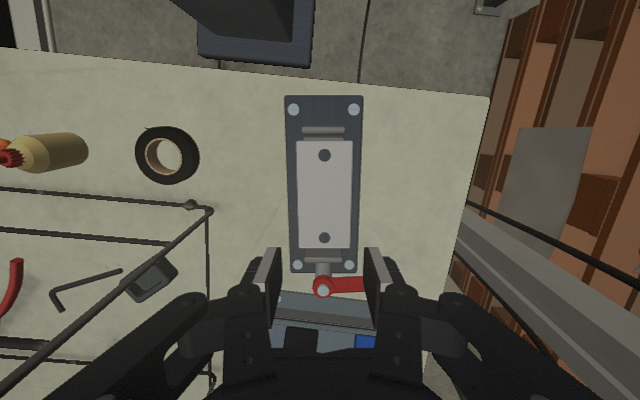

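Request:
drive_tool:
  series:
    - [28,0,13,-0.4,1.5,-7,70]
    - [56,0,26,-0.8,3,-14,70]
    - [84,2,40,-1.3,4.5,-21,70]
    - [112,4,54,-1.8,6,-28,70]
    - [137,7,66,-2.2,7.8,-34.6,70]

```text
clock: 12.95
tcp_pos: [0.5183, 0.3254, 0.1781]
orientation: [-1.535, -0.432, -0.49]
contact_force: [0.3, -0.3, -0.8]
grip_width: 0.0702
```

```bash
python3 - <<'E'
from h import *
w=pickle.load(open('p_wrist.pkl','rb'))
print('plate mid',np.mean([onz(w,q,.042) for q in[(297,141),(350,141),(352,248),(300,248)]],0),[onz(w,q,.042) for q in [(324,155),(324,238)]],'base screws',onz(w,(323.5,109),.011), onz(w,(323.5,266),.011))
go([.563,.3275,.1205],ori(35,-2.5))
E
```

```text
plate mid [0.392  0.2491 0.042 ] [array([0.3507, 0.2443, 0.042 ]), array([0.4351, 0.2525, 0.042 ])] base screws [0.3089 0.2397 0.011 ] [0.4839 0.2566 0.011 ]
t 12.95 tcp [0.5183 0.3254 0.1781] F [ 0.3004 -0.323  -0.8328] g 0.07022469649422262 j [-0.4742  0.3405 -0.5127  2.0967  1.1236  0.7252 -0.2759]
MOVE [ 5.2 72.7  4. ] [-0.01  0.3  -1.34] len 73 1.4
```

Request:
drive_tool:
  series:
    - [2,25,1,0,0,-1.3,72]
    - [4,50,3,0,0.3,-1.3,72]
    - [5,70,4,0,0.3,-1.3,72]
    - [5,72,4,0,0.3,-1.3,72]

```text
clock: 13.35
tcp_pos: [0.5626, 0.3262, 0.1183]
orientation: [-1.534, -0.443, -0.51]
contact_force: [-0.0, -0.5, -0.0]
grip_width: 0.072
```

```bash
python3 - <<'E'
from h import *
go([.6014,.3258,.0656],ori(35,-2.5))
f=shot('wrist','q_wrist')
E
```

```text
t 13.35 tcp [0.5626 0.3262 0.1183] F [-0.0413 -0.5116 -0.0008] g 0.07203518827875575 j [-0.4944  0.4801 -0.4376  2.0724  1.3352  0.6801 -0.4418]
MOVE [ 1.8 65.4  1.4] [ 0.16  0.02 -0.2 ] len 65 0.3
```

View pics/q_wrist.png

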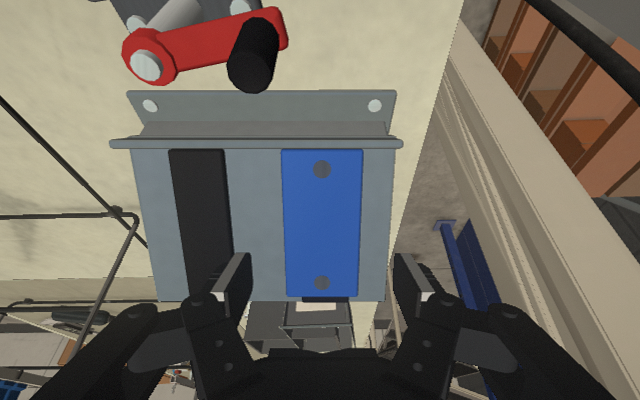

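Request:
drive_tool:
  series:
    - [1,25,0,0,0,0,72]
    - [1,45,0,0,0,0,72]
    - [0,57,0,0,0,0,72]
    - [0,62,0,0,0,0,72]

```text
clock: 13.8
tcp_pos: [0.5976, 0.3248, 0.068]
orientation: [-1.533, -0.443, -0.51]
contact_force: [-0.2, 0.1, 0.7]
grip_width: 0.0719
```

```bash
python3 - <<'E'
from h import *
go([.6014,.3258,.0656],ori(35,-2.5))
f=shot('wrist','r_wrist')
E
```

```text
t 13.8 tcp [0.5976 0.3248 0.068 ] F [-0.2242  0.0517  0.7404] g 0.07189192509706399 j [-0.4897  0.5931 -0.3894  2.0328  1.4765  0.6452 -0.5367]
MOVE [1.8 4.1 1.1] [ 0.12  0.01 -0.2 ] len 5 0.2
```

View pics/r_wrist.png

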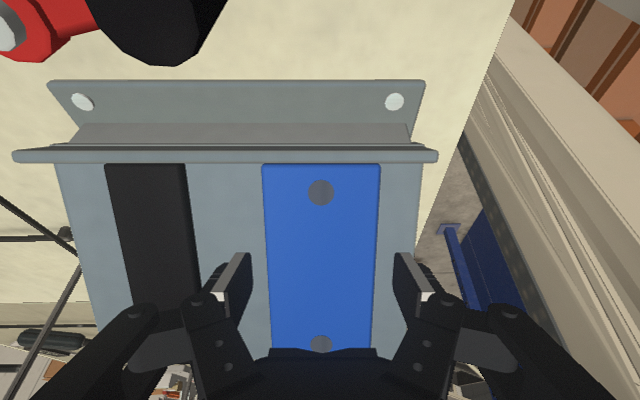

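Request:
drive_tool:
  series:
    - [1,2,-0.5,0,0,0,72]
    - [1,3,-0.5,0,0,0,72]
    - [1,3,-0.5,0,0,0,40]
    - [1,3,-0.5,0,0,0,40]
    - [1,3,-0.5,0,0,0,40]
  squeeze: 40

```text
clock: 14.35
tcp_pos: [0.6001, 0.3245, 0.0667]
orientation: [-1.532, -0.444, -0.511]
contact_force: [-3.7, -0.6, 5.8]
grip_width: 0.0529
```

Request:
drive_tool:
  series:
    - [0,0,0,0,0,0,40]
    - [0,0,0,0,0,0,40]
    - [0,-15,0,0,0,0,40]
    - [0,-40,0,0,0,0,40]
    - [0,-80,0,0,0,0,40]

```text
clock: 14.85
tcp_pos: [0.5539, 0.3252, 0.1309]
orientation: [-1.536, -0.441, -0.509]
contact_force: [-0.2, 0.6, -0.6]
grip_width: 0.0528
```

```bash
python3 - <<'E'
from h import *
go([.46,.26,.24],ori(0,5.4))
f=shot('wrist','s_wrist')
E
```

```text
t 14.85 tcp [0.5539 0.3252 0.1309] F [-0.158   0.6293 -0.5732] g 0.05277755119653095 j [-0.4955  0.4504 -0.4471  2.0799  1.2926  0.6886 -0.4106]
MOVE [ -12.7 -141.2  -69.9] [ 2.65 -7.74 34.61] len 158 35.6
```

View pics/s_wrist.png

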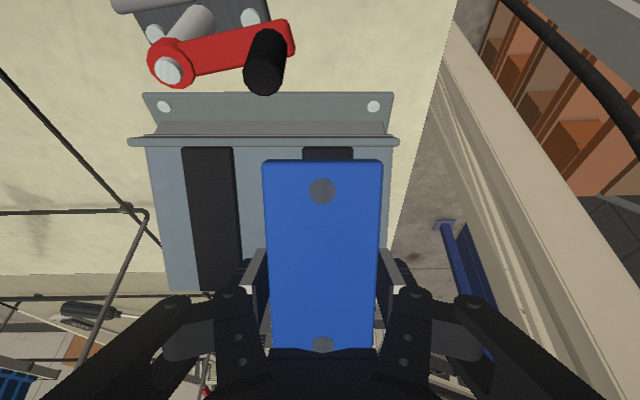

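Request:
drive_tool:
  series:
    - [0,-40,-5,0,0,0,40]
    - [-2,-75,-20,0.6,-2,8,40]
    - [-5,-100,-38,1.2,-4,16,40]
    - [-9,-122,-55,1.9,-6,24,40]
    - [-13,-141,-70,2.6,-7.7,32,40]

```text
clock: 15.4
tcp_pos: [0.4648, 0.266, 0.2379]
orientation: [-1.584, -0.234, -0.17]
contact_force: [1.4, -0.6, -1.0]
grip_width: 0.053
```

```bash
python3 - <<'E'
from h import *
go([.392,.248,.11],ori(0,5.4))
E
```

```text
t 15.4 tcp [0.4648 0.266  0.2379] F [ 1.3558 -0.5532 -1.0132] g 0.053039244439128434 j [-0.159   0.1989 -0.6599  2.0012  0.4251  0.8564  0.5516]
MOVE [-103.5  105.5  -11.8] [ 1.98 -3.05 14.63] len 148 15.1
```

Request:
drive_tool:
  series:
    - [-28,20,-2,0.5,-1,5,40]
    - [-56,40,-5,1,-2,10,40]
    - [-84,68,-8,1.5,-3,14,40]
    - [-103,95,-11,2,-3,14.6,40]
    - [-103,105,-12,2,-3,14.6,40]

```text
clock: 15.9
tcp_pos: [0.3898, 0.2453, 0.1077]
orientation: [-1.573, -0.07, 0.077]
contact_force: [-0.3, -1.1, -1.0]
grip_width: 0.0525
```

```bash
python3 - <<'E'
from h import *
go([.392,.248,.075],ori(0,5.4))
f=shot('wrist','t_wrist')
E
```

```text
t 15.9 tcp [0.3898 0.2453 0.1077] F [-0.258  -1.1484 -1.037 ] g 0.052511856350537185 j [-0.1322  0.3802 -0.6657  2.1252  0.3426  0.7475  0.6451]
MOVE [ 2.6 32.7  2.5] [ 0.16 -0.03 -0.29] len 33 0.3
```

View pics/t_wrist.png

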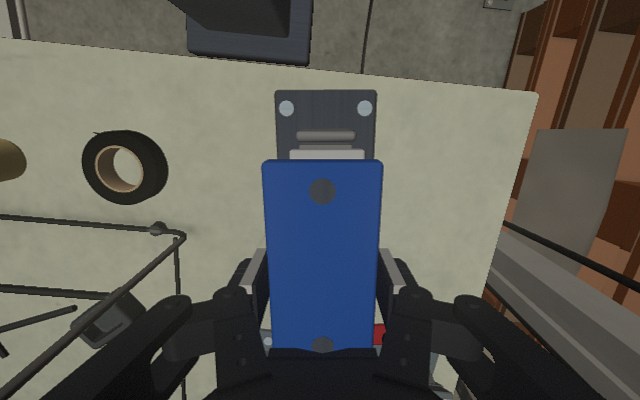

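Request:
drive_tool:
  series:
    - [3,10,2,0,0,0,40]
    - [3.5,25,2.5,0,0,0,40]
    - [3.5,38,2.5,0,0,0,40]
    - [3.5,45,2.5,0,0,0,40]
    - [3.5,45,2.5,0,0,0,40]

```text
clock: 16.45
tcp_pos: [0.3939, 0.2484, 0.062]
orientation: [-1.573, -0.07, 0.077]
contact_force: [0.5, -0.6, -0.4]
grip_width: 0.053
```

```bash
python3 - <<'E'
from h import *
go([.3928,.2482,.037],ori(0,5.4))
f=shot('wrist','u_wrist')
E
```

```text
t 16.45 tcp [0.3939 0.2484 0.062 ] F [ 0.5317 -0.5877 -0.4219] g 0.053042483772159636 j [-0.1886  0.4635 -0.6098  2.1438  0.4295  0.6605  0.5688]
MOVE [-1. 25. -0.] [ 0.17 -0.03 -0.28] len 25 0.3
```

View pics/u_wrist.png

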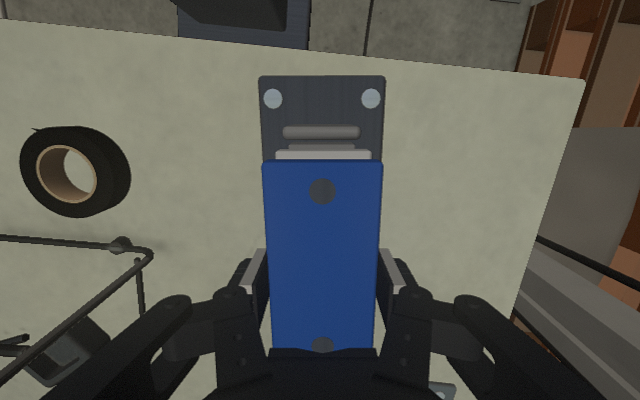

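Request:
drive_tool:
  series:
    - [-1,8,0,0,0,-0.3,40]
    - [-1.5,14,0,0,0,-0.3,40]
    - [-1.5,19,0,0,0,-0.3,40]
    - [-1.5,22,0,0,0,-0.3,40]
    - [-1.5,22,0,0,0,-0.3,40]

```text
clock: 17.0
tcp_pos: [0.3924, 0.2483, 0.0402]
orientation: [-1.572, -0.074, 0.073]
contact_force: [0.1, 0.2, -0.5]
grip_width: 0.0532
```

```bash
python3 - <<'E'
from h import *
go([.3928,.2482,.037],ori(0,5.4))
f=shot('wrist','v_wrist')
E
```

```text
t 17.0 tcp [0.3924 0.2483 0.0402] F [ 0.0907  0.1713 -0.4934] g 0.05319852195094735 j [-0.221   0.4967 -0.5774  2.1613  0.4764  0.6096  0.5229]
MOVE [ 0.4  3.2 -0.1] [ 0.17 -0.03  0.02] len 3 0.2
```

View pics/v_wrist.png

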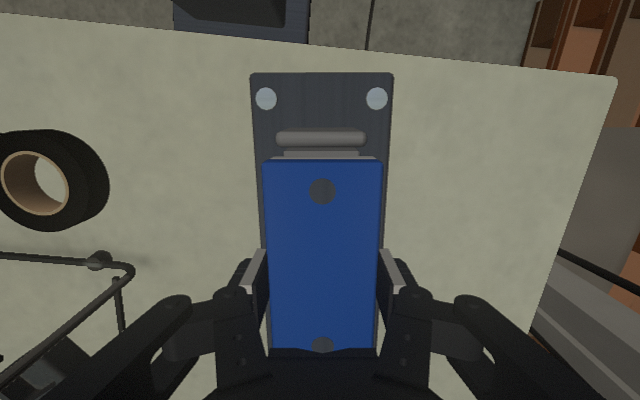

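Request:
drive_tool:
  series:
    - [0,1,0,0,0,0,40]
    - [0,2,0,0,0,0,40]
    - [0,3,0,0,0,0,40]
    - [0,3,0,0,0,0,40]

```text
clock: 17.45
tcp_pos: [0.3929, 0.2486, 0.0382]
orientation: [-1.572, -0.075, 0.072]
contact_force: [-1.7, -1.3, 8.4]
grip_width: 0.0529
```

Request:
drive_tool:
  series:
    - [0,0,0,0,0,0,40]
    - [0,0,0,0,0,0,66]
    - [0,0,0,0,0,0,66]
    - [0,0,0,0,0,0,66]

```text
clock: 17.85
tcp_pos: [0.3929, 0.2487, 0.0382]
orientation: [-1.572, -0.075, 0.072]
contact_force: [-0.1, -0.1, 0.5]
grip_width: 0.0658
```

```bash
python3 - <<'E'
from h import *
go([.3928,.2482,.09],ori(0,5.4))
f=shot('wrist','w_wrist')
E
```

```text
t 17.85 tcp [0.3929 0.2487 0.0382] F [-0.0967 -0.1156  0.5125] g 0.06582700261413824 j [-0.2248  0.5003 -0.5735  2.1617  0.4818  0.6049  0.5178]
MOVE [ -0.1 -51.8  -0.6] [ 0.16 -0.03  0.1 ] len 52 0.2
```

View pics/w_wrist.png

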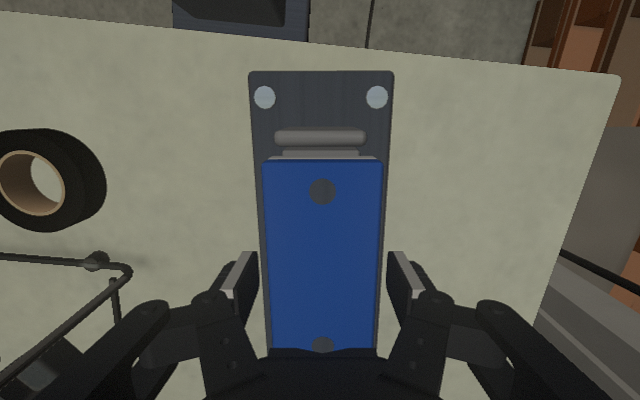

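Request:
drive_tool:
  series:
    - [0,-20,0,0,0,0,66]
    - [0,-40,0,0,0,0,66]
    - [0,-55,0,0,0,0,0]
    - [0,-55,0,0,0,0,0]
    - [0,-55,0,0,0,0,0]
  squeeze: 30

```text
clock: 18.4
tcp_pos: [0.3929, 0.2486, 0.093]
orientation: [-1.572, -0.075, 0.072]
contact_force: [0.3, 0.3, -0.2]
grip_width: 0.0229
```

Request:
drive_tool:
  series:
    - [0,0,0,0,0,0,0]
    - [0,0,0,0,0,0,0]
    - [0,10,0,0,0,0,0]
    - [0,20,0,0,0,0,0]
    - [0,20,0,0,0,0,0]

```text
clock: 18.9
tcp_pos: [0.3918, 0.2477, 0.0711]
orientation: [-1.574, -0.073, 0.074]
contact_force: [-0.6, -0.7, -0.6]
grip_width: -0.0001
```

```bash
python3 - <<'E'
from h import *
go([.3928,.2482,.054],ori(0,5.4))
f=shot('wrist','x_wrist')
E
```

```text
t 18.9 tcp [0.3918 0.2477 0.0711] F [-0.5826 -0.7455 -0.6036] g -0.00010636901824693171 j [-0.1802  0.444  -0.622   2.1453  0.4173  0.6743  0.5754]
MOVE [ 1.1 17.1  0.4] [ 0.25 -0.03 -0.06] len 17 0.3
```

View pics/x_wrist.png

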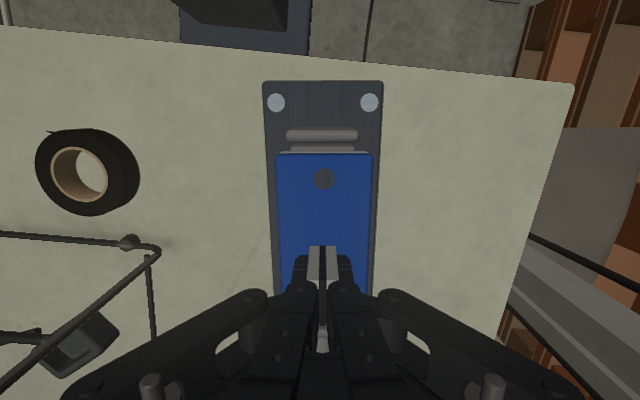

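Request:
drive_tool:
  series:
    - [1,8,0,0,0,0,0]
    - [1,13,0,0,0,0,0]
    - [1,15,0,0,0,0,0]
    - [1,15.5,0,0,0,0,0]
    - [1,15.5,0,0,0,0,0]

```text
clock: 19.45
tcp_pos: [0.3931, 0.2482, 0.0563]
orientation: [-1.573, -0.074, 0.074]
contact_force: [0.4, -0.5, 0.2]
grip_width: 0.0002
```

Request:
drive_tool:
  series:
    - [0,1,0,0,0,0,0]
    - [0,2,0,0,0,0,0]
    - [0,3,0,0,0,0,0]
    - [0,3,0,0,0,0,0]
    - [0,3,0,0,0,0,0]

```text
clock: 19.95
tcp_pos: [0.3933, 0.2483, 0.0541]
orientation: [-1.574, -0.074, 0.073]
contact_force: [-2.5, -2.2, 10.7]
grip_width: -0.0001
```

Request:
drive_tool:
  series:
    - [0,1,0,0,0,0,0]
    - [0,1,0,0,0,0,0]
    - [0,1,0,0,0,0,0]
    - [0,1,0,0,0,0,0]
    - [0,1,0,0,0,0,0]

```text
clock: 20.45
tcp_pos: [0.3933, 0.2483, 0.054]
orientation: [-1.575, -0.075, 0.073]
contact_force: [-4.0, -2.4, 14.7]
grip_width: 0.0
```

Request:
drive_tool:
  series:
    - [0,-15,0,0,0,0,0]
    - [0,-40,0,0,0,0,0]
    - [0,-80,0,0,0,0,0]
    - [0,-110,0,0,0,0,0]
    - [0,-110,0,0,0,0,0]

```text
clock: 20.95
tcp_pos: [0.3952, 0.2506, 0.1678]
orientation: [-1.572, -0.08, 0.067]
contact_force: [0.3, 0.2, -1.0]
grip_width: 0.0
```

```bash
python3 - <<'E'
from h import *
f=shot('wrist','y_wrist')
go([.475,.335,.15],ori(0,5.4))
E
```

```text
t 21.0 tcp [0.3943 0.2496 0.1658] F [ 0.3912 -0.8903  0.1019] g -9.463537313186007e-06 j [-0.082   0.2939 -0.7147  2.0688  0.2611  0.8633  0.7174]
MOVE [88.2 16.  77.6] [ 0.22 -0.05  0.31] len 119 0.4
```

View pics/y_wrist.png

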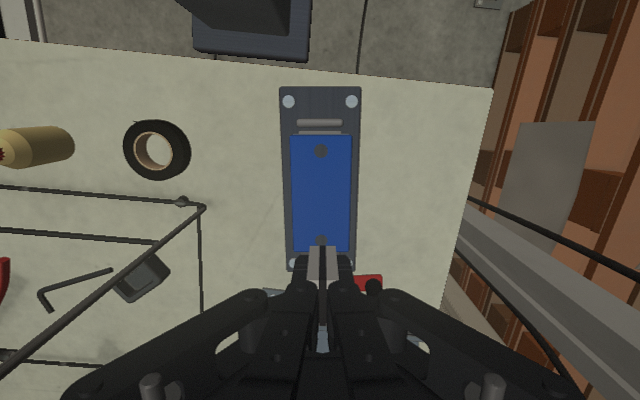

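```bash
python3 - <<'E'
from h import *
w=pickle.load(open('y_wrist.pkl','rb'))
print('knob',onz(w,(374,287),.096),'blue screws/plate',onz(w,(321,151),.054),np.mean([onz(w,q,.054) for q in[(291,136),(351,136)]],0))
go([.469,.3035,.15],ori(0,-80))
E
```

```text
knob [0.4541 0.2993 0.096 ] blue screws/plate [0.3509 0.2449 0.054 ] [0.3383 0.2437 0.054 ]
t 21.0 tcp [0.3943 0.2496 0.1658] F [ 0.3912 -0.8903  0.1019] g -9.463537313186007e-06 j [-0.082   0.2939 -0.7147  2.0688  0.2611  0.8633  0.7174]
MOVE [79.3 16.1 46.8] [-0.06 85.35  0.42] len 93 85.3
```

Request:
drive_tool:
  series:
    - [16,-5,9,0,8.5,0,50]
    - [32,-5,18,0,17,0,50]
    - [48,-5,27,0,25.5,0,50]
    - [64,-5,36,0,34,0,50]
    - [79,-5,46,0,42.5,0,50]

```text
clock: 21.5
tcp_pos: [0.4688, 0.3022, 0.1693]
orientation: [-1.513, 0.509, -0.517]
contact_force: [0.2, 0.6, -0.0]
grip_width: 0.0498
```

```bash
python3 - <<'E'
from h import *
go([.469,.3035,.16],ori(0,-80))
E
```

```text
t 21.5 tcp [0.4688 0.3022 0.1693] F [ 0.2347  0.5661 -0.0153] g 0.04978823370458913 j [-0.271   0.4043 -0.5238  1.8723  0.2559  0.9312  0.0015]
MOVE [-0.6  9.3  1.2] [-0.03 42.47  0.38] len 9 42.5
```

Request:
drive_tool:
  series:
    - [0,0,0,0,8.5,0,50]
    - [0,0,0,0,17,0,50]
    - [0,0,0,0,25.5,0,50]
    - [0,4,0,0,34,0,50]
    - [0,9,1,0,42.5,0,50]

```text
clock: 22.0
tcp_pos: [0.4688, 0.3023, 0.1587]
orientation: [-1.288, 1.08, -1.09]
contact_force: [-0.4, -0.8, -0.1]
grip_width: 0.0504
```

```bash
python3 - <<'E'
from h import *
f=shot('wrist','z_wrist'); f=shot('top','z_top')
cv2.imwrite('pics/z_t.png',cv2.resize(f['frame'][190:300,180:300],None,fx=5,fy=5,interpolation=cv2.INTER_CUBIC))
go([.469,.3035,.11],ori(0,-80))
E
```

```text
t 22.1 tcp [0.4683 0.3022 0.1582] F [-0.4266  0.8118  0.4334] g 0.049840941167540564 j [-0.3976  0.3952 -0.3644  1.8882  0.1854  0.8945 -0.6803]
MOVE [-1.5 48.2  0.9] [ 0.   -0.08  0.45] len 48 0.5
```

View pics/z_wrist.png

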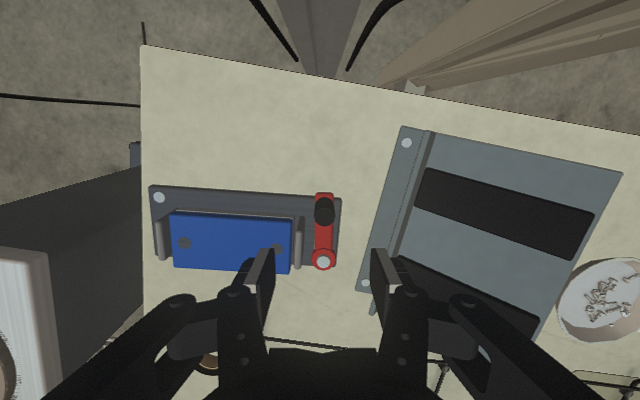

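View pics/z_t.png

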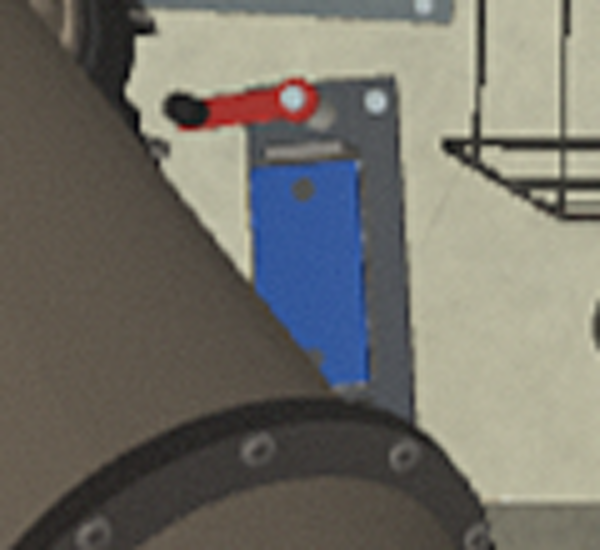

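```bash
python3 - <<'E'
from h import *
w=pickle.load(open('z_wrist.pkl','rb'));t=pickle.load(open('z_top.pkl','rb'));
T=lambda x,y:(180+x/5-.4,190+y/5-.4)
k=onz(w,(324,205),.096); print('knobtop w',onz(w,(324,215),.096),'t',onz(t,T(183,108),.096),'tri',tri(w,(324,215),t,T(183,108)))
print('pivot w',onz(w,(323,261),.068),'t',onz(t,T(293,97),.068))
E
```

```text
knobtop w [0.4694 0.3061 0.096 ] t [0.4705 0.3037 0.096 ] tri (array([0.4702, 0.3048, 0.0925]), np.float64(0.0012558906141624912))
pivot w [0.4777 0.2538 0.068 ] t [0.4797 0.2575 0.068 ]
```

Request:
drive_tool:
  series:
    - [-2,20,2,0,0,0,50]
    - [-3,40,2,0,0,0.4,50]
    - [-3,60,2,0,0,0.4,50]
    - [-3,78,2,0,0,0.4,50]
    - [-3,84,2,0,0,0.4,50]

```text
clock: 22.6
tcp_pos: [0.4685, 0.3037, 0.0718]
orientation: [-1.293, 1.079, -1.078]
contact_force: [-0.3, -0.0, 0.2]
grip_width: 0.0498
```

```bash
python3 - <<'E'
from h import *
f=shot('wrist','z2_wrist')
go([.470,.305,.073],ori(0,-80))
E
```

```text
t 22.65 tcp [0.4686 0.3039 0.0719] F [0.4504 0.9023 0.2503] g 0.05023064848528563 j [-0.425   0.516  -0.3347  1.9422  0.2467  0.7274 -0.7291]
MOVE [-0.9 -1.1  1.6] [0.21 0.1  0.15] len 2 0.3
```

View pics/z2_wrist.png

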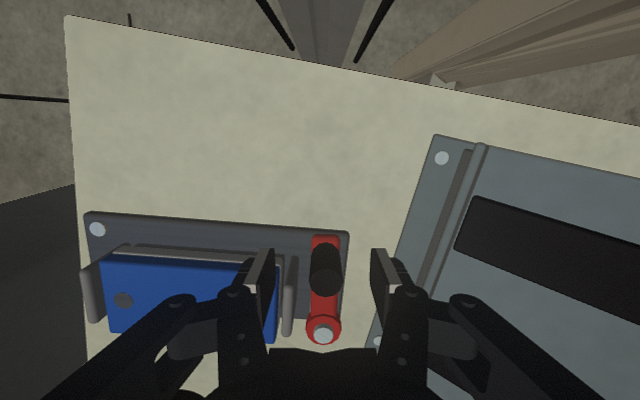

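Request:
drive_tool:
  series:
    - [-1,-1,1.5,0,0,0,22]
    - [-1,-1,1.5,0,0,0,22]
    - [-1,-1,1.5,0,0,0,22]
    - [-1,-1,1.5,0,0,0,22]

```text
clock: 23.05
tcp_pos: [0.4703, 0.3053, 0.0736]
orientation: [-1.291, 1.079, -1.079]
contact_force: [0.4, 0.8, -0.5]
grip_width: 0.022
```

```bash
cat > arc.py <<'E'
from h import *
from bench import r
import sys
o=r.get_obs();R0=R.from_rotvec(o['orientation']);P=np.array([.4785,.2555])
print(o['clock'],o['tcp_pos'],o['contact_force'],o['grip_width'])
d=o['tcp_pos'][:2]-P;print('ang',np.degrees(np.arctan2(d[1],d[0])),np.hypot(*d))
for a in map(float,sys.argv[1:]):
    p=np.r_[P+.05*np.array([np.cos(np.radians(a)),np.sin(np.radians(a))]),.073]
    print(a,np.round(R0.inv().apply(p-o['tcp_pos'])*1000,1),np.round((R0.inv()*ori(0,a-180)).as_rotvec(degrees=True),1))
E
python3 arc.py 107 115 123 131 139
```

```text
23.05 [0.4703 0.3053 0.0736] [ 0.358   0.7663 -0.5366] 0.02202483895278081
ang 99.35261098694755 0.05049006352331125
107.0 [ 0.8  0.6 -6.7] [ 0.2 -6.9  0.1]
115.0 [  2.2   0.6 -13.5] [  0.2 -14.9   0.1]
123.0 [  4.4   0.7 -20.1] [  0.2 -22.9   0.1]
131.0 [  7.6   0.7 -26.3] [  0.2 -30.9   0.1]
139.0 [ 11.6   0.7 -32.1] [  0.2 -38.9   0.1]
```

Request:
drive_tool:
  series:
    - [0.8,0.5,-6.7,0,-7,0,22]
    - [2.2,0.5,-13.5,0,-15,0,22]
    - [4.4,0.5,-20,0,-23,0,22]
    - [7.6,0.5,-26,0,-31,0,22]
    - [11.6,0.5,-32,0,-39,0,22]

```text
clock: 23.55
tcp_pos: [0.4411, 0.2895, 0.074]
orientation: [-1.499, 0.553, -0.553]
contact_force: [1.0, 2.1, -2.1]
grip_width: 0.0219
```

```bash
python3 arc.py 145 153 161 169 177
```

```text
23.55 [0.4411 0.2895 0.074 ] [ 1.0242  2.0512 -2.0637] 0.02185119719393571
ang 137.69963650175637 0.05050135447231821
145.0 [ 0.7  1.  -6.4] [ 0.  -5.5 -0. ]
153.0 [  1.9   1.  -13.3] [  0.  -13.5  -0. ]
161.0 [  4.    1.  -19.9] [  0.  -21.5  -0. ]
169.0 [  7.    1.  -26.2] [  0.  -29.5  -0. ]
177.0 [ 10.8   1.  -32. ] [  0.  -37.5  -0. ]
```

Request:
drive_tool:
  series:
    - [0.7,1,-6.4,0,-5.5,0,22]
    - [1.9,1,-13.3,0,-13.5,0,22]
    - [4,1,-20,0,-21.5,0,22]
    - [7,1,-26,0,-29.5,0,22]
    - [10.8,1,-32,0,-37.5,0,22]

```text
clock: 24.05
tcp_pos: [0.4285, 0.2592, 0.0737]
orientation: [-1.569, 0.035, -0.036]
contact_force: [-1.5, 1.0, 0.7]
grip_width: 0.0223
```

```bash
python3 arc.py 180 183 186 188
```

```text
24.05 [0.4285 0.2592 0.0737] [-1.5114  1.026   0.7182] 0.02230323208847048
ang 175.79492144467744 0.05012271337716506
180.0 [ 0.2  0.7 -3.7] [-0.1 -2.6  0. ]
183.0 [ 0.3  0.7 -6.3] [-0.1 -5.6  0. ]
186.0 [ 0.7  0.7 -8.9] [-0.1 -8.6  0. ]
188.0 [  1.    0.7 -10.6] [ -0.1 -10.6   0.1]
```

Request:
drive_tool:
  series:
    - [0.2,0.7,-3.7,0,-2.6,0,22]
    - [0.3,0.7,-6.3,0,-5.6,0,22]
    - [0.7,0.7,-9,0,-8.5,0,22]
    - [1,0.7,-11,0,-10,0,22]
    - [1,0.7,-12,0,-10,0,22]

```text
clock: 24.55
tcp_pos: [0.4291, 0.2481, 0.0734]
orientation: [-1.565, -0.103, 0.1]
contact_force: [-1.5, 4.6, -0.6]
grip_width: 0.0221
```

```bash
python3 arc.py 186 190; python3 -c "
from h import *
shot('wrist','ab_wrist')"
```

```text
24.55 [0.4291 0.2481 0.0734] [-1.5014  4.6055 -0.6337] 0.022077589819482723
ang -171.48508844084785 0.04999601834686251
186.0 [0.  0.4 2.2] [-0.2  1.4  0.1]
190.0 [ 0.   0.4 -1.3] [-0.2 -2.6  0.1]
```

View pics/ab_wrist.png

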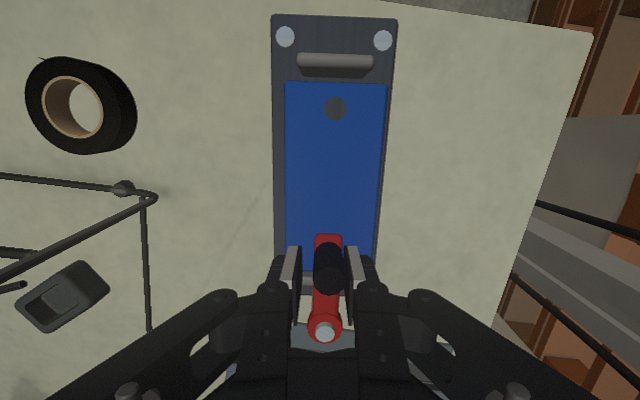

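Request:
drive_tool:
  series:
    - [0,0,-1.5,0,0,0,22]
    - [0,0,-2,0,0,0,22]
    - [0,0,-2,0,0,0,22]

```text
clock: 24.9
tcp_pos: [0.4291, 0.248, 0.0735]
orientation: [-1.562, -0.103, 0.099]
contact_force: [-1.0, 6.8, -4.1]
grip_width: 0.022
```

Request:
drive_tool:
  series:
    - [0,0,2,0,0,0,40]
    - [0,0,2,0,0,0,40]
    - [0,0,2,0,0,0,40]

```text
clock: 25.2
tcp_pos: [0.429, 0.2494, 0.0735]
orientation: [-1.563, -0.103, 0.099]
contact_force: [0.4, -0.1, -0.4]
grip_width: 0.0402
```

Request:
drive_tool:
  series:
    - [0,-15,0,0,0,0,40]
    - [0,-45,0,0,0,0,40]
    - [0,-90,0,0,0,0,40]
    - [-20,-130,0,0,0,0,40]
    - [-20,-150,0,0,0,0,40]

```text
clock: 25.7
tcp_pos: [0.4078, 0.247, 0.2274]
orientation: [-1.563, -0.107, 0.098]
contact_force: [-0.1, 0.2, -0.1]
grip_width: 0.04
```

```bash
python3 - <<'E'
from h import *
f=shot('wrist','ac_wrist');t=shot('top','ac_top');s=shot('scene','ac_scene')
cv2.imwrite('pics/ac_t.png',cv2.resize(t['frame'][120:300,180:460],None,fx=2.8,fy=2.8))
go([.41,.25,.2],ori(0,5))
E
```

```text
t 25.85 tcp [0.4097 0.2462 0.2254] F [ 0.2428 -0.1285  0.0246] g 0.03989797733725399 j [ 0.0974  0.2583 -0.8772  1.9794  0.2354  0.999   0.8081]
MOVE [ 0.6 25.4  3.6] [-0.31  2.33  0.37] len 26 2.4
```

View pics/ac_wrist.png

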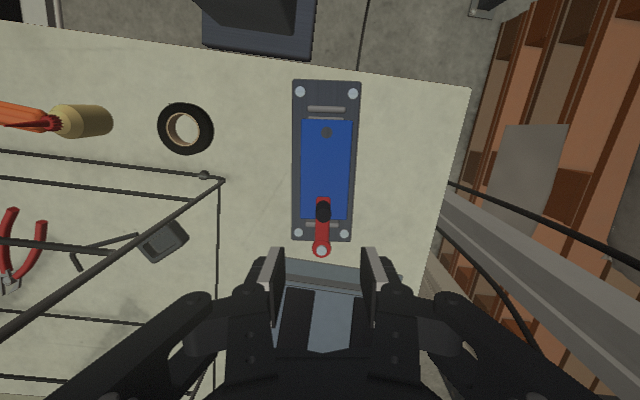

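View pics/ac_t.png

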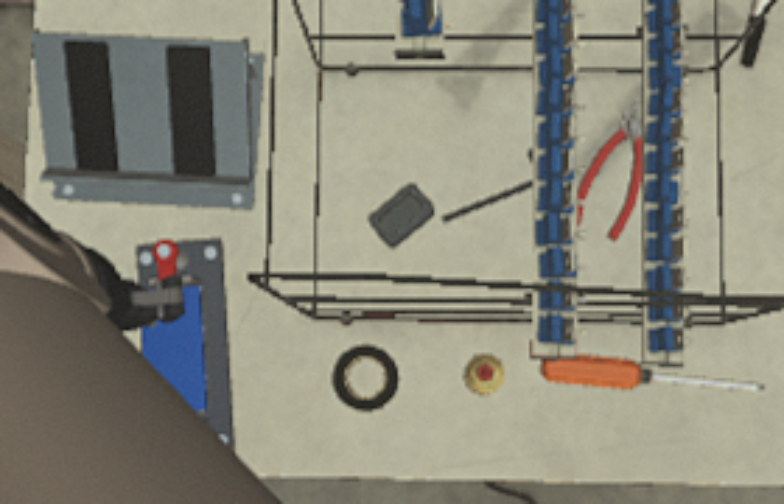

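View pics/ac_scene.png

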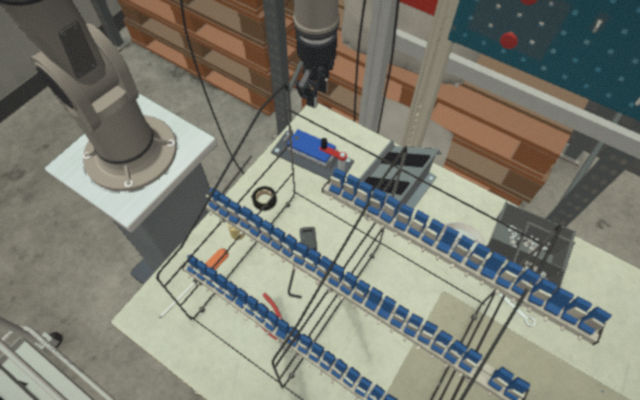

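```bash
python3 - <<'E'
from h import *
w=pickle.load(open('ac_wrist.pkl','rb'))
p=onz(w,(321,250.5),.068);k=onz(w,(323.5,210),.096);d=k-p
a=np.degrees(np.arctan2(d[1],d[0]))%360;print(p,k,'knob az',a,'keeper rad',np.radians(a-95.4),np.hypot(d[0],d[1]))
print('blue',np.mean([onz(w,q,.054) for q in[(301,120.5),(353,120.5),(348,219.5),(300,219)]],0))
E
```

```text
[0.4795 0.2556 0.068 ] [0.4221 0.2506 0.096 ] knob az 184.9895694641872 keeper rad 1.563632962594239 0.05756440418787438
blue [0.3928 0.2493 0.054 ]
```

Keeper angle is about 1.56 rad and the blue plate is centred at (0.393, 0.249). I'm handing in.

```bash
python3 -c "
from bench import r
print(r.hand_in()); print(r.get_obs()['contact_force'])"
```

```text
the job is handed in; nothing more can be done
None
the job is handed in; nothing more can be done
```

I laid the metal plate on the nest pedestal and pressed it, then did the same with the blue plate on top. The keeper bar is swung fully in to its stop, the gripper is clear, and the job was handed in at about 26 s of the 72 s allowed. No verdict was reported, so these are my own last checks:

- **Metal plate:** after release and pressing it measured (0.392, 0.249) in x and y. My nest centre is (0.392, 0.248). The press held about 15 N for about 0.5 s, after a brief first touch of about 35 N.
- **Blue plate:** it lies at (0.393, 0.249), in line with the metal plate. The press was about 11–15 N over about a second.
- **Keeper:** I pushed it until the force rose without movement; the camera gives about 1.56 rad.
- **Bystanders:** the oiler, tape and screwdriver look unmoved in the top view, and the gripper touched nothing at the end.

Two things did not go cleanly:

- **First lowering of the metal plate:** it touched the far end stop at about 7 N. I lifted it, shifted it about 5 mm and seated it.
- **Nest centre:** the base corners and screws put it about 4 mm farther in x than the pedestal and post did. I used the pedestal and post. In either case the plates are inside the tolerance, because the stops only leave 5 mm of play.

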